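# Stock the counter turntable

### The arm

A 6-joint arm with a two-finger parallel gripper is mounted at the origin on the work surface. World frame = base frame: x ahead of the robot, y to its left, z up, the work surface at z = 0. Lengths are in m, angles in rad, forces in N, time in s.
With the tool pointing down it reaches from about 0.3 to 0.85 m from the base axis. Payload 4.2 kg.
Tool frame: the origin (TCP) lies at the very end of the fingers, on their centre line; the grasp point (between the pads) lies 19 mm behind it; z points along the fingers, y is the line along which they close (so a half turn about z gives the same grasp; the last joint's range is limited). The gripper opens to 91 mm and grips with 3 to 60 N. Pads are 32 mm wide; open, the fingers measure 118 mm over their backs; the gripper's body (76 mm by 178 mm) begins 60 mm behind the grasp point.
Start: joints at [1.174, 0.32, 1.565, -0, 1.257, -0.02], TCP at [0.212, 0.535, 0.214] pointing down, gripper open.
Joint ranges: [-3.11, 3.11], [-0.84, 2.01], [0.21, 2.61], [-1.34, 4.49], [0.05, 2.63], [-2.56, 2.56]. Speed limits (rad/s): [2.57, 2.57, 3.14, 3.14, 3.14, 3.14].

### API

Orientations are given as [roll, pitch, yaw] about the fixed x, y, z axes, in that order (R = Rz(yaw) Ry(pitch) Rx(roll)).
In Python, from plant import sense, grab_frame, camera_info, ctrl, nets gives the robot as it stands.
- The arm moves only by the shell command python3 -m crank 'ROWS' [FORCE]. ROWS is JSON, a list of rows, each a list of 7 numbers: the shift along the tool's x, y, z normalised to -1 to 1, where 1 is 250 mm, then the turn, a rotation vector about the tool's x, y, z normalised to -1 to 1, where 1 is pi/2 rad, then the opening, from -1 (shut) to 1 (fully open). In form: [[dx, dy, dz, ax, ay, az, claw], ...]. A call has 1 to 5 rows; each row is the pose to reach, as a shift and turn from the pose commanded when the call began, along the tool's axes at that moment; what a row does not reach only later rows make up. A row lasts 1/12 s, in which the tool goes at most 41.7 mm and 7.16 degrees, less where a joint would pass 70% of its speed; a pose out of reach is approached as far as the arm can. A call with a number of a shift or a turn outside -1 to 1 is refused whole. A call with a gripper value outside its range is refused whole. The fingers move at their own pace and stop on an object; FORCE is the grip in N (left out, the last holds). Time passes only in rows, so rows that repeat a pose let the fingers close. It gives the time, the measured TCP pose, the force, the opening and the grip force at its end, in the units of the state.
- sense(): the state, without advancing time (a new reading comes with each control period).
- grab_frame(name): name is "side" or "top"; returns the picture (400x640x3 uint8, red, green, blue); there is no depth.
- camera_info(name): a dict with "mtx" (3x3 intrinsics, pixels), "D" ([k1, k2, p1, p2, k3] as OpenCV has them; the pictures are not rectified), "view" (4x4, takes a point from world to camera coordinates). Camera axes: x right, y down, z forward; pixel columns grow to the right and rows downward; lengths in m; the calibration is good to about 2 mm. A picture is of the moment at which its call begins. camera_info takes no time and is no camera call.
- ctrl.hand_in(): hands the job in; it is judged then, once.
Trained networks look in the newest picture that a camera, given by its name, has taken for a name from the list of things; names that differ only in an ending like _2 or _b are one class to them, and where a whole thing is asked for, a point or a joint stands for the part that bears it (a point fixed in the world has none). Each returns a list of dicts, best first, with "score" (0 to 1); they miss things now and then, are a little off and sometimes report something else, mostly with a low value. They report only what shows in the picture. A call takes as long as a camera call. They do not tell look-alikes from the thing itself.
- nets.search_frame(camera, label): "position" ([x, y, z] in m, in world coordinates, good to about 4 mm: the middle of the surface that is visible of it).
The state is a dict: "clock": time; "joints": joint angles; "joint_velocities": joint speeds; "effort": joint torques, N m; "tcp_pos": TCP position; "orientation": TCP orientation; "force": force on the tool from outside, world axes, zero at the start; "ft_torque": the same for the moment, N m; "grip_width": finger opening in m; "gripper_force": force on a finger pad.
Only numpy, scipy, OpenCV 4.12 (cv2) and the standard library are available. Lean on these libraries where they do the work, as an engineer would, in place of code of your own. Each camera call takes 0.05 s, during which the arm holds its last target. There are 200 camera calls.

### The job

Stock the display turntable on the shop counter. Pour all the steel nuts from the scoop into the shallow dish in the turntable's middle, bringing the scoop's lip down close over the dish before you tip it so that no nut bounces out, and set the empty scoop back on its rubber mat the way it lay, lengthwise and level; also stand every carton there is upright, centred and square on the turntable patch of its own colour. Never spin the turntable, leave its black arrow pointing at the black tab of its foot, and leave the card terminal and the tape measure alone.

Things in the scene. Friction and masses are not known exactly. Their poses are not given: they have to be found in the camera images.
- spinner (a joint): turntable disc, wood, 340 mm across and 10 mm thick, its flat top 18 mm above the counter, turning almost freely about the vertical (friction 0.012 N m) on a fixed black foot, whose 30 mm wide tab sticks out 28 mm beyond the disc; 0 = black arrow at the disc edge pointing at that tab, positive is anticlockwise from above (rad); 0 at the start
- dish (a point): centre of the inner floor of the round steel dish fixed in the middle of the disc (on its axis): 22 mm above the counter; inner radius about 50 mm, outer radius 56 mm, wall 4 mm, rim 12 mm above this point (34 mm above the counter)
- mat: fixed black rubber mat, 250 mm (its x) by 100 mm (its y), 2 mm thick; origin at the centre of its underside; the scoop lies on it lengthwise, lip towards mat +x, its origin 20 mm ahead (+x) of the mat's centre
- scoop: loose aluminium hand scoop, 0.12 kg, open front; origin under its bowl, x to the lip, z up. Bowl x -48 to 55, 60 wide, walls 45 high; flat foot x -42 to 18, y +-25 mm. Floor rises 0.2 rad to the lip, so nuts stay in when level; tipped lip down 0.9 to 1.2 rad all slide out, forwards. Handle: red bar x -149 to -49, 14 wide (y), z 37 to 59 mm; middle (-98, 0, 48)
- lip (a point): middle of the scoop's pouring lip (top of the floor's front edge) at x = 55, y = 0, z = 24 mm of the scoop
- bowl (a point): middle of the scoop's bowl, x = 0, y = 0, z = 18 mm of the scoop
- carton_blue: loose blue carton (may be absent), about 0.09 kg, 44 mm (its x) by 54 mm (its y) by 34 mm tall, paper labels on its x faces; origin at the centre of its underside, z up
- spot_blue (a point): centre of the blue patch on the disc's top, 110 mm from the axis, 18 mm above the counter; patch 52 mm along its x (radially outward) by 62 mm along its y; the blue carton belongs here with its x along this x, either way round
- carton_red: loose red carton (may be absent), about 0.09 kg, 44 mm (its x) by 54 mm (its y) by 34 mm tall, paper labels on its x faces; origin at the centre of its underside, z up
- spot_red (a point): centre of the red patch on the disc's top, 110 mm from the axis, 18 mm above the counter; patch 52 mm along its x (radially outward) by 62 mm along its y; the red carton belongs here with its x along this x, either way round
- carton_yellow: loose yellow carton (may be absent), about 0.09 kg, 44 mm (its x) by 54 mm (its y) by 34 mm tall, paper labels on its x faces; origin at the centre of its underside, z up
- spot_yellow (a point): centre of the yellow patch on the disc's top, 110 mm from the axis, 18 mm above the counter; patch 52 mm along its x (radially outward) by 62 mm along its y; the yellow carton belongs here with its x along this x, either way round
- carton_green: loose green carton (may be absent), about 0.09 kg, 44 mm (its x) by 54 mm (its y) by 34 mm tall, paper labels on its x faces; origin at the centre of its underside, z up
- spot_green (a point): centre of the green patch on the disc's top, 110 mm from the axis, 18 mm above the counter; patch 52 mm along its x (radially outward) by 62 mm along its y; the green carton belongs here with its x along this x, either way round
- carton_purple: loose purple carton (may be absent), about 0.09 kg, 44 mm (its x) by 54 mm (its y) by 34 mm tall, paper labels on its x faces; origin at the centre of its underside, z up
- spot_purple (a point): centre of the purple patch on the disc's top, 110 mm from the axis, 18 mm above the counter; patch 52 mm along its x (radially outward) by 62 mm along its y; the purple carton belongs here with its x along this x, either way round
- nut0: loose steel hexagon nut (may be absent), 12 g, about 18 mm across, 9 mm thick; origin at the centre of its underside; starts in the scoop
- nut1: loose steel hexagon nut (may be absent), 12 g, about 18 mm across, 9 mm thick; origin at the centre of its underside; starts in the scoop
- nut2: loose steel hexagon nut (may be absent), 12 g, about 18 mm across, 9 mm thick; origin at the centre of its underside; starts in the scoop
- nut3: loose steel hexagon nut (may be absent), 12 g, about 18 mm across, 9 mm thick; origin at the centre of its underside; starts in the scoop
- nut4: loose steel hexagon nut (may be absent), 12 g, about 18 mm across, 9 mm thick; origin at the centre of its underside; starts in the scoop
- nut5: loose steel hexagon nut (may be absent), 12 g, about 18 mm across, 9 mm thick; origin at the centre of its underside; starts in the scoop
- card_terminal: bystander: grey card terminal 160 x 75 x 32 mm, origin under its centre
- tape_measure: bystander: orange tape measure 70 x 35 x 62 mm, origin under its centre
There are look-alikes about, which are no part of the job. Of the things shaped like the scoop, the aluminium one is meant.

How it is judged:
On the way:
1. the scoop is tipped (over 0.6 rad) with its lip over the dish (within 65 mm of its middle) and no more than 50 mm above the dish floor (angle between scoop's own z axis and vertical above 0.6 rad and z of lip in the frame of dish below 0.05 m and horizontal distance between lip and dish below 0.065 m), for 0.2 s.
At the end, for the whole second after the job is handed in: All nuts lie in the dish at rest; each carton stands upright on its patch (15 mm, 0.2 rad); the scoop is level on its mat (bowl within 45 mm of the mat centre, lengthwise within 0.3 rad); the turntable is within 0.12 rad of zero (horizontal distance between carton_blue and spot_blue below 0.015 m and angle between the x axis of carton_blue and the x axis of spot_blue, either way round below 0.2 rad and angle between each of carton_blue, carton_red, carton_yellow, carton_green, carton_purple's own z axis and vertical below 0.1 rad and z of carton_blue in the frame of spot_blue below 0.006 m and linear speed of each of carton_blue, carton_red, carton_yellow, carton_green, carton_purple below 0.02 m/s and horizontal distance between carton_red and spot_red below 0.015 m and angle between the x axis of carton_red and the x axis of spot_red, either way round below 0.2 rad and z of carton_red in the frame of spot_red below 0.006 m and horizontal distance between carton_yellow and spot_yellow below 0.015 m and angle between the x axis of carton_yellow and the x axis of spot_yellow, either way round below 0.2 rad and z of carton_yellow in the frame of spot_yellow below 0.006 m and horizontal distance between carton_green and spot_green below 0.015 m and angle between the x axis of carton_green and the x axis of spot_green, either way round below 0.2 rad and z of carton_green in the frame of spot_green below 0.006 m and horizontal distance between carton_purple and spot_purple below 0.015 m and angle between the x axis of carton_purple and the x axis of spot_purple, either way round below 0.2 rad and z of carton_purple in the frame of spot_purple below 0.006 m and horizontal distance between each of nut0, nut1, nut2, nut3, nut4, nut5 and dish below 0.048 m and z of nut0 in the frame of dish between -0.006 and 0.03 m and linear speed of each of nut0, nut1, nut2, nut3, nut4, nut5 below 0.03 m/s and z of nut1 in the frame of dish between -0.006 and 0.03 m and z of nut2 in the frame of dish between -0.006 and 0.03 m and z of nut3 in the frame of dish between -0.006 and 0.03 m and z of nut4 in the frame of dish between -0.006 and 0.03 m and z of nut5 in the frame of dish between -0.006 and 0.03 m and horizontal distance between bowl and mat below 0.045 m and z of scoop in the frame of mat below 0.008 m and angle between scoop's own z axis and vertical below 0.12 rad and angle between the x axis of scoop and the x axis of mat, either way round below 0.3 rad and value of joint spinner between -0.12 and 0.12 rad); the robot touches nothing.
It fails at once if the scoop is tipped over 0.6 rad with nuts in it while its lip is more than 60 mm above the dish floor (angle between scoop's own z axis and vertical above 0.6 rad and z of lip in the frame of dish above 0.06 m and distance between any of nut0, nut1, nut2, nut3, nut4, nut5 and bowl below 0.055 m).
It fails at once if the turntable is spun by more than 0.6 rad (value of joint spinner above 0.6 rad or value of joint spinner below -0.6 rad).
It fails at once if a bystander (card terminal, tape measure) is moved over 30 mm (distance of any of card_terminal, tape_measure from where it was at the start of the episode above 0.03 m).
Of carton_blue, carton_red, carton_yellow, carton_green, carton_purple only 3 to 5 are there at a start; the rules pass over those that are not, and their reading is None.
Of nut0, nut1, nut2, nut3, nut4, nut5 only 3 to 6 are there at a start; the rules pass over those that are not, and their reading is None.
At some moment in a run one of carton_blue, carton_red, carton_yellow, carton_green, carton_purple may be knocked a few centimetres aside while the robot is not near it.
It also fails if it takes over 210 s, if anything falls off the work surface, if the arm or the gripper's body presses on something with over 40 N, if the wrist force passes 120 N, or if a joint passes its speed limit or range.

## Working session

There is one attempt and no reset: what is moved stays moved. The work goes in short steps, Python scripts to look and compute and a shell command to move; the robot and the scene stay as the last step left them, time stands still between calls to the robot, and variables do not carry over. Pictures are saved under pics/ and viewed, at most 14 in all, crops included, and the job is handed in when it is done.

```bash
ls; mkdir -p pics; python3 - <<'E'
from plant import sense, grab_frame, camera_info, nets
import cv2
print(sense())
for n in("side","top"):
    cv2.imwrite(f"pics/{n}0.png",grab_frame(n)[:,:,::-1]); print(n,camera_info(n))
    for l in ["spinner","dish","mat","scoop","lip","bowl"]+[a+c for c in("blue","red","yellow","green","purple") for a in("carton_","spot_")]+["nut0","card_terminal","tape_measure"]:
        print(n,l,[([round(float(v),3) for v in d["position"]],round(float(d["score"]),2)) for d in nets.search_frame(n,l)][:6])
E
```

```text
pics
{'clock': 0.0, 'joints': array([ 1.17399943e+00,  3.20275707e-01,  1.56564448e+00,  3.96918264e-06,
        1.25738155e+00, -2.00110020e-02]), 'joint_velocities': array([ 0.00080904, -0.0008568 ,  0.00019767,  0.00109793, -0.00108239,
       -0.00088248]), 'effort': array([-2.08391881e-03, -4.12464809e+01, -2.31966877e+01,  7.26274517e-02,
        4.57011780e-02, -1.41608311e-04]), 'tcp_pos': array([0.21137747, 0.53421368, 0.21314299]), 'orientation': array([-3.13988399e+00, -3.79711063e-05,  2.76480550e+00]), 'force': array([ 0.43060277,  0.13564716, -0.08229998]), 'ft_torque': array([-0.02003181, -0.01782079, -0.07598474]), 'gripper_force': 0.0, 'grip_width': 0.09154219513006558}
side {'mtx': array([[366.83690834,   0.        , 318.33620809],
       [  0.        , 366.83690834, 193.80808309],
       [  0.        ,   0.        ,   1.        ]]), 'D': array([0.01186622, 0.        , 0.        , 0.        , 0.        ]), 'view': array([[ 0.996636  , -0.08049483,  0.01540324, -0.48983439],
       [-0.03754865, -0.61554152, -0.78720946,  0.12632779],
       [ 0.07284762,  0.78398292
[... 2153 characters left out ...]
.022], 0.71), ([0.539, 0.369, 0.025], 0.63), ([0.252, 0.279, 0.018], 0.56)]
top carton_blue []
top spot_blue [([0.585, 0.011, 0.021], 0.65)]
top carton_red [([0.429, -0.299, 0.032], 0.73)]
top spot_red [([0.586, 0.015, 0.017], 0.68)]
top carton_yellow [([0.583, -0.305, 0.036], 0.75)]
top spot_yellow [([0.582, 0.017, 0.02], 0.66)]
top carton_green [([0.501, 0.362, 0.005], 0.63), ([0.564, -0.408, 0.032], 0.58)]
top spot_green [([0.581, 0.016, 0.015], 0.71)]
top carton_purple []
top spot_purple [([0.588, 0.013, 0.019], 0.64)]
top nut0 [([0.539, 0.371, 0.021], 0.72)]
top card_terminal [([0.743, -0.246, 0.031], 0.82)]
top tape_measure [([0.744, 0.218, 0.061], 0.86), ([0.585, 0.015, 0.021], 0.36)]
```

View pics/top0.png

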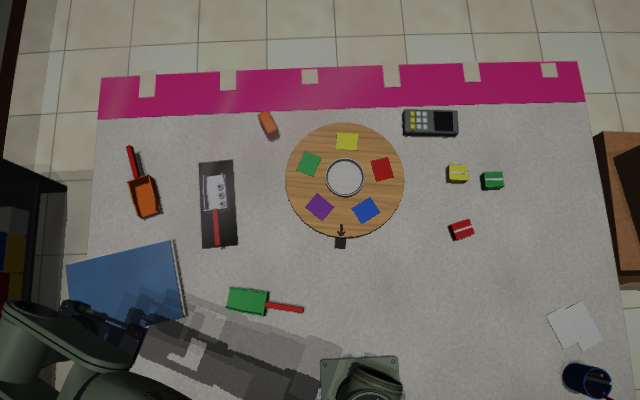

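View pics/side0.png

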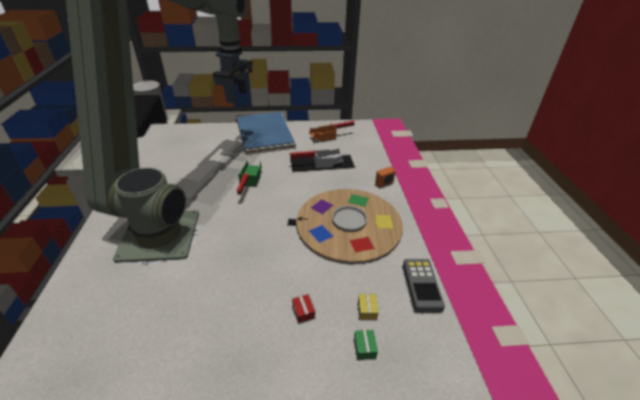

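The top picture shows the aluminium scoop, with its nuts, on the black mat at (216,200). Its look-alikes are the green scoop at (247,300) and the orange one at (145,195). The cartons are red (461,229), yellow (458,173) and green (492,180); I see no blue or purple one. The dish is at (345,178) and the tab at (340,243). The two cameras disagree by about 20 mm in y, so I'll check them against the robot itself.

```bash
cat > h.py <<'E'
import numpy as np, cv2
from plant import sense, grab_frame, camera_info, nets
def toworld(n,px,z):
    c=camera_info(n); px=np.array(px,float).reshape(-1,1,2)
    u=cv2.undistortPoints(px,c["mtx"],c["D"]).reshape(-1,2)
    R,t=c["view"][:3,:3],c["view"][:3,3]; o=-R.T@t
    d=np.c_[u,np.ones(len(u))]@R
    return o+d*((z-o[2])/d[:,2])[:,None]
def topx(n,P):
    c=camera_info(n); r,_=cv2.Rodrigues(c["view"][:3,:3])
    return cv2.projectPoints(np.array(P,float).reshape(-1,1,3),r,c["view"][:3,3],c["mtx"],c["D"])[0].reshape(-1,2)
HSV={"yellow":((22,120,90),(33,255,255)),"green":((50,100,50),(75,255,255)),"blue":((105,150,60),(125,255,255)),"purple":((126,80,50),(150,255,255)),"red":((172,150,80),(180,255,255))}
def blobs(img,col,amin=40):
    h=cv2.cvtColor(img,cv2.COLOR_RGB2HSV); m=cv2.inRange(h,*[np.array(v) for v in HSV[col]])
    if col=="red": m|=cv2.inRange(h,np.array((0,170,80)),np.array((5,255,255)))
    m=cv2.morphologyEx(m,cv2.MORPH_CLOSE,np.ones((7,7)))
    cs,_=cv2.findContours(m,cv2.RETR_EXTERNAL,cv2.CHAIN_APPROX_NONE)
    return [c for c in cs if cv2.contourArea(c)>amin]
E
python3 - <<'E'
from h import *
np.set_printoptions(precision=4,suppress=True)
s=sense()
for n in("side","top"):
    im=grab_frame(n)
    print(n,"base,tcp px",topx(n,[[0,0,0],s["tcp_pos"]]))
    v=im.copy()
    for p in topx(n,[[0,0,0],[.1,0,0],s["tcp_pos"]]): cv2.circle(v,tuple(int(a) for a in p),3,(255,0,255),-1)
    for col in HSV:
        for c in blobs(im,col):
            r=cv2.minAreaRect(c); P=toworld(n,[r[0]],.018)[0]
            if .25<P[0]<.85 and abs(P[1])<.5: print(col,cv2.contourArea(c),np.round(r[0]),"z18:",P, "z34",toworld(n,[r[0]],.034)[0])
    if n=="side": cv2.imwrite("pics/s1.png",cv2.resize(v[:280,60:360],None,fx=2,fy=2)[:,:,::-1])
    else: cv2.imwrite("pics/t1.png",cv2.resize(v[200:,:420],None,fx=1.9,fy=1.9)[:,:,::-1])
E
```

```text
side base,tcp px [[159.3164 234.8191]
 [236.765   96.7578]]
yellow 290.5 [368. 304.] z18: [ 0.5921 -0.305   0.018 ] z34 [ 0.5885 -0.3161  0.034 ]
yellow 199.0 [384. 222.] z18: [ 0.6993 -0.0038  0.018 ] z34 [ 0.6934 -0.021   0.034 ]
green 427.5 [366. 344.] z18: [ 0.5674 -0.4112  0.018 ] z34 [ 0.5642 -0.4201  0.034 ]
green 103.5 [358. 200.] z18: [0.636  0.1105 0.018 ] z34 [0.6314 0.091  0.034 ]
green 133.0 [250. 171.] z18: [0.2568 0.3062 0.018 ] z34 [0.2599 0.2827 0.034 ]
blue 139.5 [320. 233.] z18: [ 0.4935 -0.044   0.018 ] z34 [ 0.4918 -0.0604  0.034 ]
purple 127.0 [322. 206.] z18: [0.5087 0.085  0.018 ] z34 [0.5067 0.066  0.034 ]
red 226.5 [303. 306.] z18: [ 0.4289 -0.2994  0.018 ] z34 [ 0.4286 -0.3106  0.034 ]
red 162.0 [361. 244.] z18: [ 0.6117 -0.0977  0.018 ] z34 [ 0.6076 -0.113   0.034 ]
top base,tcp px [[360.7861 398.1033]
 [123.2847 329.173 ]]
yellow 245.0 [458. 172.] z18: [ 0.595  -0.3136  0.018 ] z34 [ 0.5906 -0.3079  0.034 ]
yellow 348.5 [347. 141.] z18: [0.701  0.0002 0.018 ] z34 [0.6951 0.0016 0.034 ]
yellow 59.5 [412. 120.] z18: [ 0.7603 -0.1958  0.018 ] z34 [ 0.7536 -0.1918  0.034 ]
green 842.0 [246. 300.] z18: [0.2633 0.2938 0.018 ] z34 [0.2635 0.2911 0.034 ]
green 261.0 [494. 180.] z18: [ 0.5688 -0.4141  0.018 ] z34 [ 0.5648 -0.4071  0.034 ]
green 339.0 [308. 164.] z18: [0.6375 0.1129 0.018 ] z34 [0.6325 0.1127 0.034 ]
blue 354.0 [366. 210.] z18: [ 0.4957 -0.041   0.018 ] z34 [ 0.4927 -0.0391  0.034 ]
purple 364.0 [319. 207.] z18: [0.5105 0.0876 0.018 ] z34 [0.5073 0.0877 0.034 ]
red 258.5 [462. 229.] z18: [ 0.4313 -0.307   0.018 ] z34 [ 0.4292 -0.3014  0.034 ]
red 342.0 [382. 169.] z18: [ 0.6128 -0.0955  0.018 ] z34 [ 0.6082 -0.0928  0.034 ]
```

```bash
python3 - <<'E'
from h import *
t=cv2.imread("pics/top0.png"); s=cv2.imread("pics/side0.png")
def c(im,x,y,w,h,W,H): return cv2.resize(im[y:y+h,x:x+w],(W,H),interpolation=cv2.INTER_CUBIC)
a=np.hstack([c(t,440,155,70,90,350,450)[:300],c(s,290,290,100,75,400,300)])
b=np.hstack([c(t,195,155,50,100,150,300),c(t,440,205,50,50,200,300)[:, :200],c(s,280,140,80,60,400,300)])
cv2.imwrite("pics/crop1.png",np.vstack([a,b]))
E
```

```text
(no output)
```

View pics/crop1.png

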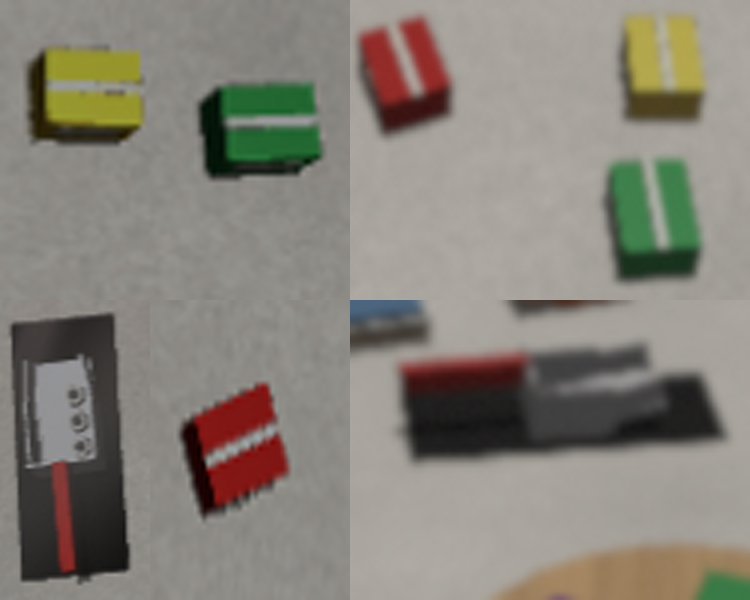

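The crop confirms three nuts in the aluminium scoop, with its lip away from the robot. The three cartons stand upright, with a stripe along their long (y) axis. Candidates were the aluminium scoop (216,195), green (247,300) and orange (145,197); I choose the aluminium one on the mat.

```bash
cat >> h.py <<'E'
from scipy.spatial.transform import Rotation as Rot
def rel(pos,rpy,frm=None):
    "row numbers for a target pose from the measured (or a given) pose"
    if frm is None: s=sense(); frm=(s["tcp_pos"],s["orientation"])
    R0=Rot.from_euler("xyz",frm[1]); R1=Rot.from_euler("xyz",rpy)
    return np.round(np.r_[R0.inv().apply(np.array(pos)-frm[0])/.25,(R0.inv()*R1).as_rotvec()/(np.pi/2)],3)
E
cat > scoopfit.py <<'E'
from h import *
np.set_printoptions(precision=4,suppress=True)
im=grab_frame("top"); hsv=cv2.cvtColor(im,cv2.COLOR_RGB2HSV)
roi=np.zeros(im.shape[:2],np.uint8); roi[150:255,193:245]=255
red=cv2.inRange(hsv,(0,120,60),(8,255,255))|cv2.inRange(hsv,(172,120,60),(180,255,255)); red&=roi
ys,xs=np.nonzero(red); P=toworld("top",np.c_[xs,ys],.061)[:,:2]
c=P.mean(0); v=np.linalg.svd(P-c)[2][0]; v*=np.sign(v[0]); t=(P-c)@v
print("handle mid",c+v*(t.max()+t.min())/2,"len",np.ptp(t),"psi",np.arctan2(v[1],v[0]),len(P))
g=im.max(2); m=((g<75).astype(np.uint8)*255)&roi; m|=red; m=cv2.morphologyEx(m,cv2.MORPH_CLOSE,np.ones((25,25)))&roi
cs=max(cv2.findContours(m,0,2)[0],key=cv2.contourArea)
W=toworld("top",cs.reshape(-1,2),.002)[:,:2].astype(np.float32)
r=cv2.minAreaRect(W); print("mat",r)
E
python3 scoopfit.py; python3 - <<'E'
from h import *
np.set_printoptions(precision=4,suppress=True)
im=grab_frame("top")
for col in("red","yellow","green"):
    for c in blobs(im,col):
        P=toworld("top",c.reshape(-1,2),.034)[:,:2]
        if P[:,1].mean()<-.25 and P[:,0].mean()<.65: r=cv2.minAreaRect(P.astype(np.float32)); print(col,r)
E
```

```text
handle mid [0.4584 0.3661] len 0.09857305303312387 psi 0.08487862043784886 187
mat ((0.5356929302215576, 0.3761712312698364), (0.2526838183403015, 0.09953775256872177), 3.5146288871765137)
red ((0.42933863401412964, -0.3017885088920593), (0.04205631464719772, 0.05333966016769409), 15.512993812561035)
yellow ((0.5906936526298523, -0.30800873041152954), (0.05420790612697601, 0.04109285771846771), 87.73175048828125)
green ((0.5648561120033264, -0.4070928394794464), (0.05399622768163681, 0.04385385289788246), 87.82090759277344)
```

```bash
cat >> h.py <<'E'
def sr(yaw,tilt): return (Rot.from_euler("z",yaw)*Rot.from_euler("x",np.pi)*Rot.from_euler("y",tilt)).as_euler("xyz")
E
python3 - <<'E'
from h import *
psi=.07; rpy=sr(np.pi+psi,-.6); z=Rot.from_euler("xyz",rpy).apply([0,0,1]); print(rpy,z)
g=np.array([.458,.3675,.050])+.019*z
print(g, rel(g-.1*z,rpy), rel(g,rpy,(g-.1*z,rpy)))
E
```

```text
[-3.14159265  0.6        -3.07159265] [ 0.56325966  0.0394927  -0.82533561]
[0.46870193 0.36825036 0.03431862] [-0.998 -0.338  0.388 -0.085 -0.376 -0.276] [0.  0.  0.4 0.  0.  0. ]
```

```bash
python3 -m crank '[[-0.998,-0.338,0.388,-0.085,-0.376,-0.276,1],[-0.998,-0.338,0.388,-0.085,-0.376,-0.276,1],[-0.998,-0.338,0.388,-0.085,-0.376,-0.276,1],[-0.998,-0.338,0.388,-0.085,-0.376,-0.276,1],[-0.998,-0.338,0.388,-0.085,-0.376,-0.276,1]]'; cat > w.py <<'E'
from h import *
import sys
psi=.07; rpy=sr(np.pi+psi,-.6); z=Rot.from_euler("xyz",rpy).apply([0,0,1])
g=np.array([.458,.3675,.050])+.019*z
print(rel(g-.1*z,rpy),rel(g,rpy))
E
python3 w.py
```

```text
clock: 2.62
tcp_pos: [0.3615, 0.4083, 0.1424]
orientation: [3.12, 0.51, 3.136]
force: [1.4, -0.4, 0.7]
grip_width: 0.0911
gripper_force: 0.0
[-0.128 -0.179  0.185 -0.011 -0.057 -0.041] [-0.164 -0.171  0.583 -0.011 -0.057 -0.041]
```

```bash
python3 -m crank '[[-0.13,-0.18,0.185,-0.011,-0.057,-0.041,1],[-0.13,-0.18,0.185,-0.011,-0.057,-0.041,1],[-0.13,-0.18,0.185,-0.011,-0.057,-0.041,1],[-0.13,-0.18,0.185,-0.011,-0.057,-0.041,1]]'; python3 w.py; python3 - <<'E'
from h import *
a=grab_frame("side"); b=grab_frame("top")
v=np.hstack([cv2.resize(a[60:220,230:390],(400,400)),cv2.resize(b[140:260,150:270],(400,400))])
cv2.imwrite("pics/pre.png",v[:,:,::-1])
E
```

```text
clock: 2.95
tcp_pos: [0.4118, 0.362, 0.1157]
orientation: [-3.139, 0.594, -3.079]
force: [0.0, 0.8, 0.2]
grip_width: 0.0912
gripper_force: 0.0
[-0.005  0.009 -0.002 -0.005 -0.004 -0.004] [-0.008  0.012  0.398 -0.005 -0.004 -0.004]
```

View pics/pre.png

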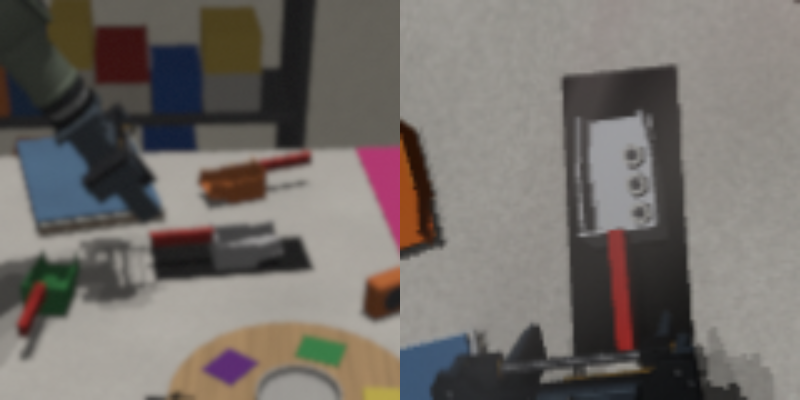

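The picture shows the handle (red, right panel at about (620,290)) between the open fingers, and the three nuts in the bowl. I'm going in to grip it.

```bash
python3 -m crank '[[-0.008,0.012,0.2,-0.005,-0.004,-0.004,1],[-0.008,0.012,0.3,-0.005,-0.004,-0.004,1],[-0.008,0.012,0.398,-0.005,-0.004,-0.004,1],[-0.008,0.012,0.398,-0.005,-0.004,-0.004,1],[-0.008,0.012,0.398,-0.005,-0.004,-0.004,1]]' && python3 w.py && for i in 1 2; do python3 -m crank '[[0,0,0,0,0,0,-1],[0,0,0,0,0,0,-1],[0,0,0,0,0,0,-1],[0,0,0,0,0,0,-1],[0,0,0,0,0,0,-1]]' 45; done; python3 scoopfit.py
```

```text
clock: 3.47
tcp_pos: [0.4687, 0.3713, 0.0349]
orientation: [3.14, 0.601, -3.069]
force: [0.5, -0.5, 1.0]
grip_width: 0.0912
gripper_force: 0.0
[ 0.002 -0.011 -0.398  0.002  0.001  0.001] [ 0.002 -0.012  0.002  0.002  0.001  0.001]
clock: 3.88
tcp_pos: [0.4685, 0.3706, 0.0361]
orientation: [3.138, 0.603, -3.07]
force: [-0.2, -0.9, -0.4]
grip_width: 0.061
gripper_force: 0.0
clock: 4.3
tcp_pos: [0.4686, 0.3701, 0.0351]
orientation: [3.14, 0.601, -3.07]
force: [0.5, 0.1, 0.2]
grip_width: 0.0273
gripper_force: 0.0
handle mid [0.4841 0.3687] len 0.046515183613954444 psi 0.032511797881606436 79
mat ((0.5250117182731628, 0.3743148148059845), (0.2754591703414917, 0.1435309648513794), 1.1654038429260254)
```

```bash
python3 -m crank '[[0,0,0,0,0,0,-1],[0,0,0,0,0,0,-1],[0,0,0,0,0,0,-1],[0,0,0,0,0,0,-1],[0,0,0,0,0,0,-1]]' 45;  python3 -m crank '[[-0.02,0,-0.03,0,0,0,-1],[-0.04,0,-0.06,0,0,0,-1],[-0.068,0,-0.1,0,0,0,-1],[-0.14,0,-0.2,0,0,0,-1],[-0.14,0,-0.2,0,0,0,-1]]'; python3 - <<'E'
from h import *
print(sense())
a=grab_frame("side"); b=grab_frame("top")
v=np.hstack([cv2.resize(a[60:220,230:390],(400,400)),cv2.resize(b[140:260,150:270],(400,400))])
cv2.imwrite("pics/lift.png",v[:,:,::-1])
E
```

```text
clock: 4.77
tcp_pos: [0.4686, 0.37, 0.0351]
orientation: [3.14, 0.601, -3.07]
force: [1.1, -0.5, 0.2]
grip_width: 0.0137
gripper_force: 45.0
clock: 5.18
tcp_pos: [0.4708, 0.3723, 0.1008]
orientation: [3.132, 0.607, -3.073]
force: [-0.0, 0.6, -0.4]
grip_width: 0.0138
gripper_force: 45.0
{'clock': 5.1833, 'joints': array([ 0.8789839 ,  0.32624393,  2.07311208, -1.00025378,  0.50435642,
        0.07741188]), 'joint_velocities': array([-0.00066129,  0.04413017,  0.03781312, -0.12809825, -0.05421057,
        0.18137047]), 'effort': array([ -0.20412949, -35.26316643, -15.56160808,  -0.52082073,
         0.77787068,  -0.98185737]), 'tcp_pos': array([0.47076093, 0.37231806, 0.10075463]), 'orientation': array([ 3.13236394,  0.60650029, -3.07321549]), 'force': array([-0.03477776,  0.58271068, -0.43581385]), 'ft_torque': array([0.08194754, 0.75893223, 0.03224473]), 'gripper_force': 44.976895451545715, 'grip_width': 0.013755696091937733}
```

View pics/lift.png

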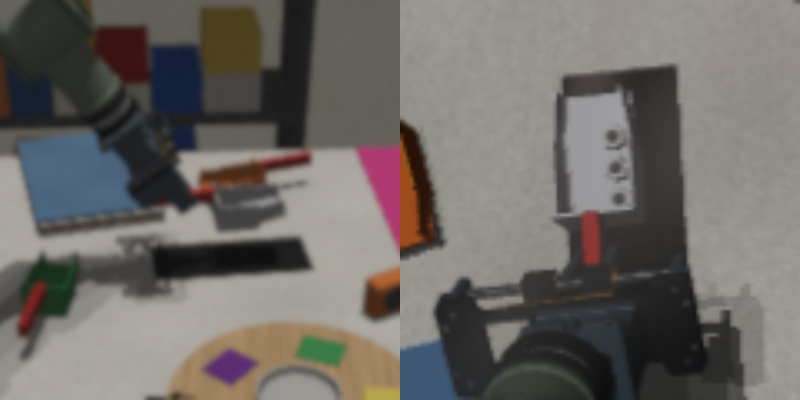

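The side view (left panel) shows the scoop lifted and level, and the nuts are still in. Next I'll work out the poses over the dish.

```bash
cat >> h.py <<'E'
D=np.array([.591,.0115])
def lippose(lip,th,psi):
    "TCP pose for lip position, tip angle th, heading psi"
    S=Rot.from_euler("z",psi)*Rot.from_euler("y",th)
    rpy=sr(np.pi+psi,th-.6); z=Rot.from_euler("xyz",rpy).apply([0,0,1])
    return np.array(lip)+S.apply([-.153,0,.024])+.019*z, rpy
E
cat > tip.py <<'E'
from h import *
import sys
psi=float(sys.argv[1]); frm=None
for a in sys.argv[2:]:
    back,z,th=map(float,a.split(","))
    l=[D[0]-back*np.cos(psi),D[1]-back*np.sin(psi),z]; p=lippose(l,th,psi)
    print(a,np.round(p[0],3),"["+",".join(f"{v:g}" for v in rel(*p))+",-1]")
E
python3 tip.py 0 .012,.095,0 .012,.095,.1
```

```text
.012,.095,0 [0.437 0.012 0.103] [0.176,-1.423,-0.158,0.028,0.002,0.037,-1]
.012,.095,.1 [0.438 0.012 0.117] [0.139,-1.423,-0.201,0.026,0.065,0.038,-1]
```

```bash
python3 -m crank '[[0.008,-0.06,-0.02,0.003,0,0.004,-1],[0.024,-0.18,-0.04,0.006,0,0.007,-1],[0.04,-0.32,-0.05,0.009,0,0.011,-1],[0.058,-0.47,-0.07,0.012,0,0.015,-1],[0.075,-0.6,-0.08,0.015,0,0.019,-1]]';python3 -m crank '[[0.015,-0.12,-0.02,0.003,0,0.004,-1],[0.03,-0.25,-0.03,0.006,0,0.007,-1],[0.045,-0.37,-0.04,0.008,0,0.01,-1],[0.06,-0.47,-0.05,0.01,0,0.013,-1],[0.06,-0.52,-0.06,0.01,0,0.013,-1]]'; python3 tip.py 0 .012,.095,0 .012,.095,.1; python3 -c "
from h import *; print(sense()['joints'])"
```

```text
clock: 5.7
tcp_pos: [0.451, 0.2151, 0.1]
orientation: [-3.137, 0.598, -3.104]
force: [1.8, -1.6, -2.7]
grip_width: 0.0136
gripper_force: 45.0
clock: 6.12
tcp_pos: [0.4333, 0.0839, 0.1033]
orientation: [-3.135, 0.596, -3.132]
force: [0.1, 0.0, -2.3]
grip_width: 0.0137
gripper_force: 45.0
.012,.095,0 [0.437 0.012 0.103] [-0.009,-0.29,0.008,-0.001,-0.003,0.005,-1]
.012,.095,.1 [0.438 0.012 0.117] [-0.046,-0.29,-0.035,-0.001,0.061,0.005,-1]
[ 0.28750124  0.05229394  2.45195609 -1.21045127  0.17231726 -0.13325372]
```

```bash
python3 tip.py 0 .012,.08,.15;  python3 -m crank '[[-0.02,-0.05,-0.01,0,0.05,0.002,-1],[-0.045,-0.15,-0.02,0,0.09,0.004,-1],[-0.045,-0.24,-0.02,0,0.09,0.005,-1],[-0.045,-0.29,-0.02,0,0.09,0.005,-1],[-0.045,-0.29,-0.02,0,0.09,0.005,-1]]'; python3 tip.py 0 .012,.075,.2 .012,.055,.4 ; python3 - <<'E'
from h import *; print(sense()['joints'])
a=grab_frame("side"); b=grab_frame("top")
v=np.hstack([cv2.resize(a[90:290,230:430],(400,400)),cv2.resize(b[110:260,270:420],(400,400))])
cv2.imwrite("pics/over.png",v[:,:,::-1])
E
```

```text
.012,.08,.15 [0.44  0.012 0.109] [-0.032,-0.29,-0.006,-0.001,0.093,0.005,-1]
clock: 6.53
tcp_pos: [0.4385, 0.0301, 0.1084]
orientation: [-3.092, 0.49, 3.141]
force: [0.3, -0.9, -1.9]
grip_width: 0.0139
gripper_force: 45.0
.012,.075,.2 [0.441 0.012 0.111] [-0.015,-0.075,-0.002,-0.032,0.058,-0.002,-1]
.012,.055,.4 [0.451 0.012 0.118] [-0.063,-0.075,-0.006,-0.032,0.185,-0.005,-1]
[ 0.12525478  0.0419782   2.36906747 -0.41660638  0.27118538 -1.05584661]
```

View pics/over.png

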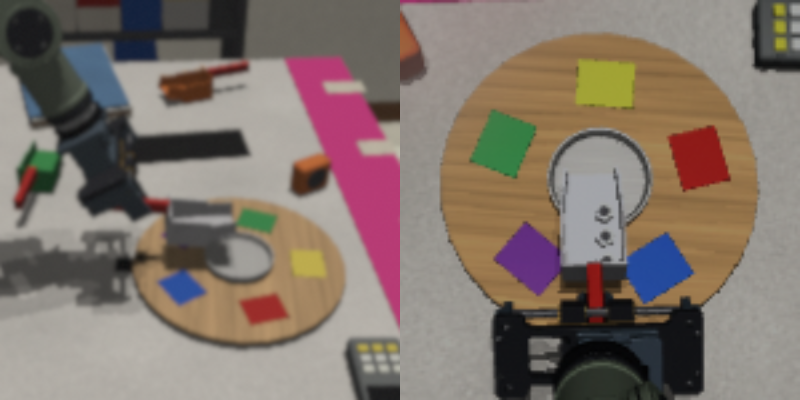

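The scoop is nearly over the dish: in the right panel the lip is at about (590,168) and the dish centre at (600,178). All three nuts are still in. The move wasn't finished, so I'll complete it and check the lip prediction.

```bash
python3 -m crank '[[-0.008,-0.04,-0.002,-0.016,0.03,-0.002,-1],[-0.015,-0.075,-0.002,-0.032,0.058,-0.002,-1],[-0.015,-0.075,-0.002,-0.032,0.058,-0.002,-1],[-0.015,-0.075,-0.002,-0.032,0.058,-0.002,-1],[-0.015,-0.075,-0.002,-0.032,0.058,-0.002,-1]]'; python3 tip.py 0 .012,.065,.2 .012,.055,.3 .012,.05,.4 .012,.048,.55; python3 - <<'E'
from h import *; s=sense(); print(s['joints'])
R=Rot.from_euler("xyz",s["orientation"]); S=R*Rot.from_euler("y",.6)*Rot.from_euler("x",np.pi)*Rot.from_euler("z",np.pi)
# scoop orientation from the tool's
S=R*(Rot.from_euler("xyz",sr(np.pi,-.6)).inv())
lip=s["tcp_pos"]-.019*R.apply([0,0,1])+S.apply([.153,0,-.024]); print("lip",lip)
L=S.apply([0,.027,0])
pts=[lip,lip+L,lip-L,[*D,.022]]
vs=[]
for n,(y,x,k) in {"side":(150,290,120),"top":(120,285,120)}.items():
    v=grab_frame(n).copy(); v=cv2.resize(v[y:y+k,x:x+k],(400,400),interpolation=cv2.INTER_CUBIC)
    for p in topx(n,pts): cv2.circle(v,tuple(int(q) for q in (p-[x,y])*400/k),3,(255,0,255),-1)
    vs.append(v)
cv2.imwrite("pics/lip.png",np.hstack(vs)[:,:,::-1])
E
```

```text
clock: 7.05
tcp_pos: [0.4426, 0.012, 0.1123]
orientation: [3.141, 0.404, 3.139]
force: [-0.5, -0.4, -2.5]
grip_width: 0.0137
gripper_force: 45.0
.012,.065,.2 [0.441 0.012 0.101] [0.022,-0.002,0.038,-0,0.002,-0.001,-1]
.012,.055,.3 [0.446 0.012 0.105] [0.001,-0.002,0.032,-0,0.066,-0.001,-1]
.012,.05,.4 [0.451 0.012 0.113] [-0.033,-0.002,0.011,-0,0.13,-0.001,-1]
.012,.048,.55 [0.462 0.012 0.129] [-0.098,-0.002,-0.032,-0,0.225,-0.001,-1]
[ 2.18273595e-03  5.25215015e-02  2.29494381e+00 -3.62058474e-03
  3.90603425e-01 -1.56339733e+00]
lip [0.58051882 0.01172756 0.07639807]
```

View pics/lip.png

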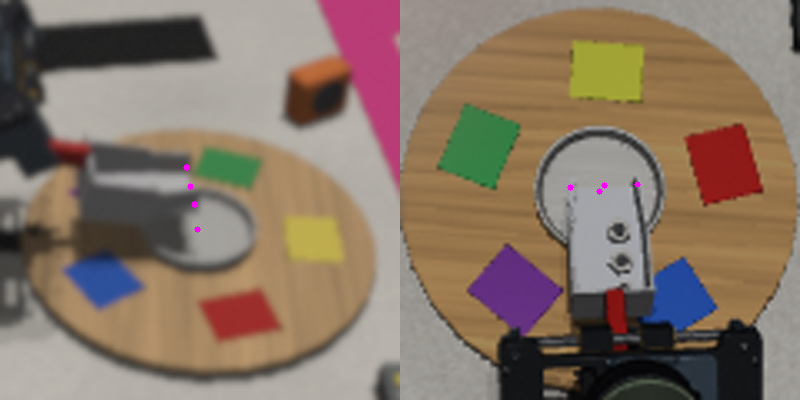

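```bash
python3 - <<'E'
from h import *
for n in("side","top"):
    im=grab_frame(n)
    for l in("scoop","lip","bowl","dish"): print(n,l,[(np.round(d["position"],3),round(d["score"],2)) for d in nets.search_frame(n,l)][:4])
    if n=="side": cv2.imwrite("pics/s3.png",cv2.resize(im[185:245,295:365],(700,600),interpolation=cv2.INTER_CUBIC)[:,:,::-1])
E
```

```text
side scoop [(array([0.255, 0.246, 0.036]), 0.83), (array([0.518, 0.009, 0.091]), 0.82), (array([0.574, 0.595, 0.035]), 0.78), (array([0.749, 0.21 , 0.046]), 0.57)]
side lip [(array([0.525, 0.007, 0.089]), 0.94), (array([0.58 , 0.589, 0.035]), 0.89), (array([0.251, 0.244, 0.039]), 0.7), (array([0.746, 0.214, 0.046]), 0.65)]
side bowl [(array([0.576, 0.591, 0.037]), 0.9), (array([0.523, 0.007, 0.086]), 0.69), (array([0.257, 0.24 , 0.028]), 0.6)]
side dish [(array([ 0.602, -0.028,  0.018]), 0.56)]
top scoop [(array([0.574, 0.587, 0.02 ]), 0.95), (array([0.521, 0.015, 0.072]), 0.87)]
top lip [(array([0.573, 0.585, 0.023]), 0.98), (array([0.256, 0.278, 0.018]), 0.89), (array([0.523, 0.014, 0.076]), 0.64)]
top bowl [(array([0.575, 0.583, 0.023]), 0.84), (array([0.253, 0.278, 0.021]), 0.83), (array([0.522, 0.013, 0.078]), 0.65), (array([ 0.428, -0.294,  0.036]), 0.63)]
top dish [(array([0.608, 0.024, 0.022]), 0.63)]
```

View pics/s3.png

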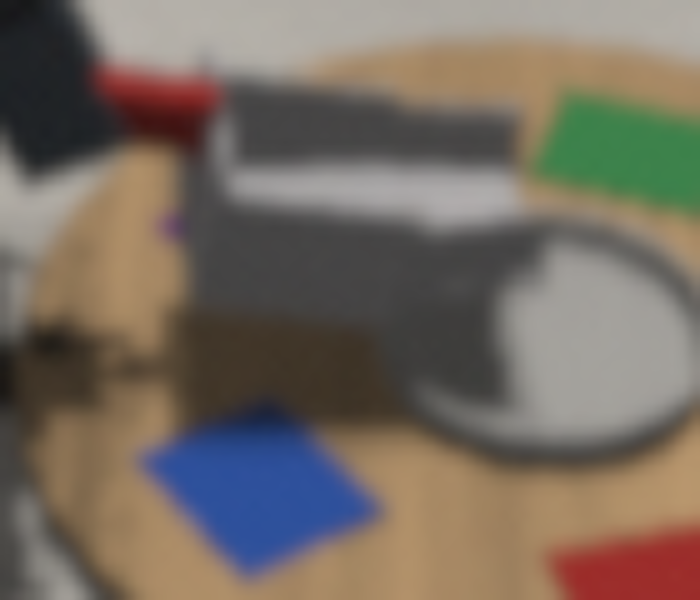

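The dark patch under the scoop is its shadow. The near lip corner is where predicted, at about (545,235) in the crop. Now lowering and tipping about the lip.

```bash
python3 -m crank '[[0.022,-0.002,0.038,0,0.002,0,-1],[0.001,-0.002,0.032,0,0.066,0,-1],[-0.033,-0.002,0.011,0,0.13,0,-1],[-0.065,-0.002,-0.01,0,0.178,0,-1],[-0.098,-0.002,-0.032,0,0.225,0,-1]]'; python3 tip.py 0 .012,.048,.55 .012,.048,.65 .012,.048,.75 .012,.048,.85 .012,.048,.95 .012,.048,1.05; python3 -c "
from h import *; print(sense()['joints'])"
```

```text
clock: 8.07
tcp_pos: [0.4641, 0.0121, 0.1312]
orientation: [3.14, 0.05, -3.141]
force: [1.0, 0.4, -3.1]
grip_width: 0.0142
gripper_force: 45.0
.012,.048,.55 [0.462 0.012 0.129] [0.009,-0.003,0.007,0.001,0,0,-1]
.012,.048,.65 [0.471 0.012 0.141] [-0.028,-0.002,-0.037,0.001,0.064,0,-1]
.012,.048,.75 [0.481 0.012 0.151] [-0.07,-0.002,-0.076,0.001,0.128,0,-1]
.012,.048,.85 [0.491 0.012 0.16 ] [-0.115,-0.002,-0.111,0.001,0.191,0,-1]
.012,.048,.95 [0.503 0.012 0.169] [-0.163,-0.002,-0.141,0.001,0.255,0,-1]
.012,.048,1.05 [0.515 0.012 0.176] [-0.214,-0.002,-0.167,0.001,0.319,0,-1]
[ 3.78345392e-04  1.96763998e-01  1.96782055e+00  1.67172118e-03
  9.26575060e-01 -1.57186921e+00]
```

```bash
python3 -m crank '[[-0.028,-0.002,-0.037,0,0.064,0,-1],[-0.07,-0.002,-0.076,0,0.128,0,-1],[-0.115,-0.002,-0.111,0,0.191,0,-1],[-0.163,-0.002,-0.141,0,0.255,0,-1],[-0.214,-0.002,-0.167,0,0.319,0,-1]]'; python3 tip.py 0 .012,.048,1.05 .012,.048,1.1 .012,.048,1.15 ; python3 - <<'E'
from h import *; print(sense()['joints'])
a=grab_frame("side"); b=grab_frame("top")
v=np.hstack([cv2.resize(a[170:270,290:390],(400,400)),cv2.resize(b[120:240,285:405],(400,400))])
cv2.imwrite("pics/pour.png",v[:,:,::-1])
E
```

```text
clock: 8.48
tcp_pos: [0.516, 0.0116, 0.1758]
orientation: [3.14, -0.45, -3.141]
force: [1.0, -0.3, -1.4]
grip_width: 0.0139
gripper_force: 45.0
.012,.048,1.05 [0.515 0.012 0.176] [0.002,-0,0.002,0.001,0,0.001,-1]
.012,.048,1.1 [0.522 0.012 0.179] [-0.016,-0,-0.02,0.001,0.032,0.001,-1]
.012,.048,1.15 [0.528 0.012 0.181] [-0.035,-0,-0.041,0.001,0.064,0.001,-1]
[-3.19765093e-04  5.03128172e-01  1.45469673e+00  7.11682503e-04
  1.63376393e+00 -1.57201105e+00]
```

View pics/pour.png

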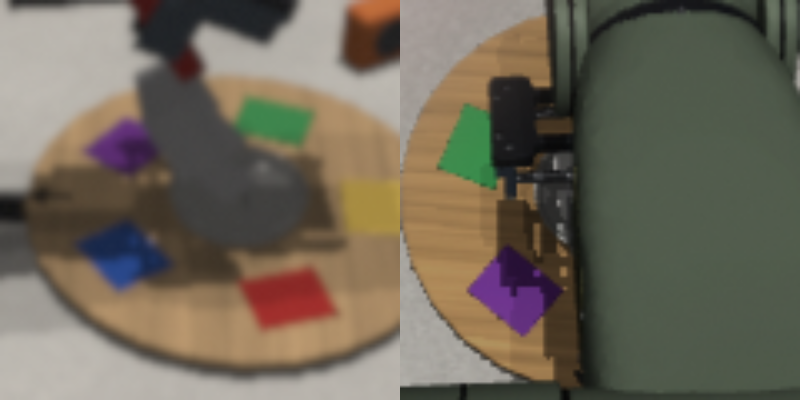

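The scoop is tipped over the dish and the disc hasn't turned. I'll tip a little more, hold, raise the lip slightly, then look.

```bash
python3 -m crank '[[-0.016,0,-0.02,0,0.032,0,-1],[-0.035,0,-0.041,0,0.064,0,-1],[-0.035,0,-0.041,0,0.064,0,-1],[-0.035,0,-0.041,0,0.064,0,-1],[-0.035,0,-0.041,0,0.064,0,-1]]'; python3 -m crank '[[0,0,0,0,0,0,-1],[0,0,0,0,0,0,-1],[0,0,0,0,0,0,-1],[0,0,0,0,0,0,-1],[0,0,0,0,0,0,-1]]'; python3 tip.py 0 .02,.06,1.15; python3 - <<'E'
from h import *
a=grab_frame("side")
cv2.imwrite("pics/pour2.png",cv2.resize(a[190:250,320:390],(700,600),interpolation=cv2.INTER_CUBIC)[:,:,::-1])
E
```

```text
clock: 9.0
tcp_pos: [0.5261, 0.0117, 0.1803]
orientation: [3.14, -0.548, -3.14]
force: [0.3, -0.1, -0.4]
grip_width: 0.0142
gripper_force: 45.0
clock: 9.42
tcp_pos: [0.5265, 0.0117, 0.1805]
orientation: [3.14, -0.549, -3.14]
force: [-0.3, -0.0, -1.2]
grip_width: 0.0133
gripper_force: 45.0
.02,.06,1.15 [0.52  0.012 0.193] [0.047,-0.001,-0.031,0.001,0.001,0.001,-1]
```

```bash
python3 -m crank '[[0.023,0,-0.015,0,0,0,-1],[0.047,0,-0.031,0,0,0,-1],[0.047,0,-0.031,0,0,0,-1],[0.047,0,-0.031,0,0,0,-1],[0.047,0,-0.031,0,0,0,-1]]'; python3 tip.py 0 .02,.06,1.05 .02,.06,.95  .02,.06,.85 .02,.06,.75 .02,.06,.65
```

```text
clock: 9.88
tcp_pos: [0.5208, 0.0117, 0.1931]
orientation: [3.14, -0.549, -3.14]
force: [0.0, -0.2, -1.3]
grip_width: 0.014
gripper_force: 45.0
.02,.06,1.05 [0.507 0.012 0.188] [0.034,-0.001,0.047,0.001,-0.063,0.001,-1]
.02,.06,.95 [0.495 0.012 0.181] [0.062,-0.001,0.097,0.001,-0.127,0.001,-1]
.02,.06,.85 [0.483 0.012 0.172] [0.084,-0.001,0.149,0.001,-0.19,0.001,-1]
.02,.06,.75 [0.473 0.012 0.163] [0.102,-0.001,0.203,0.001,-0.254,0.001,-1]
.02,.06,.65 [0.463 0.012 0.153] [0.114,-0.001,0.259,0.001,-0.318,0.001,-1]
```

```bash
python3 - <<'E'
from h import *
a=grab_frame("side")
cv2.imwrite("pics/pour3.png",cv2.resize(a[190:250,320:390],(700,600),interpolation=cv2.INTER_CUBIC)[:,:,::-1])
E
```

```text
(no output)
```

View pics/pour3.png

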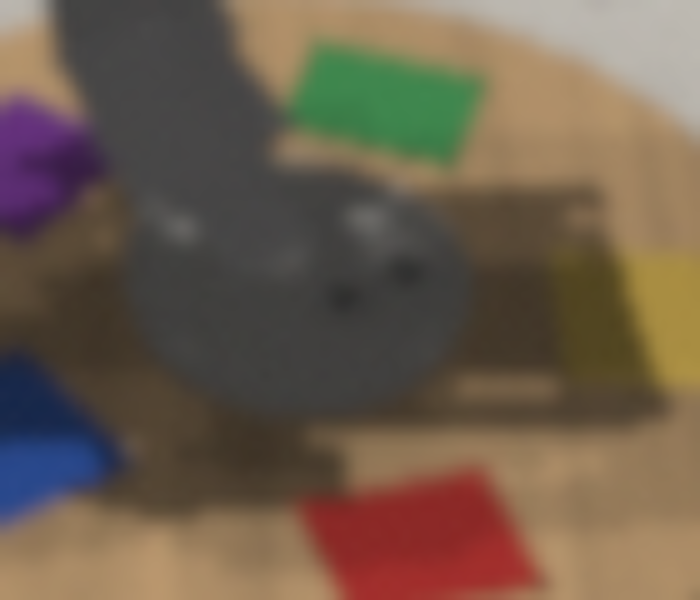

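At least two nuts show in the dish, at (345,297) and (405,272). I'll level the scoop again over the dish.

```bash
python3 -m crank '[[0.034,0,0.047,0,-0.063,0,-1],[0.062,0,0.097,0,-0.127,0,-1],[0.084,0,0.149,0,-0.19,0,-1],[0.102,0,0.203,0,-0.254,0,-1],[0.114,0,0.259,0,-0.318,0,-1]]'; python3 tip.py 0 .03,.065,.55 .03,.07,.45  .035,.075,.35 .035,.085,.25 .035,.095,.2
```

```text
clock: 10.35
tcp_pos: [0.4622, 0.0117, 0.1528]
orientation: [3.14, -0.045, -3.141]
force: [0.8, -0.1, -1.1]
grip_width: 0.0135
gripper_force: 45.0
.03,.065,.55 [0.444 0.012 0.146] [0.071,-0.001,0.029,0.001,-0.06,0,-1]
.03,.07,.45 [0.437 0.012 0.139] [0.1,-0.001,0.058,0.001,-0.124,0,-1]
.035,.075,.35 [0.425 0.012 0.132] [0.144,-0.001,0.091,0.001,-0.188,0,-1]
.035,.085,.25 [0.42  0.012 0.128] [0.163,-0.001,0.106,0.001,-0.251,0,-1]
.035,.095,.2 [0.418 0.012 0.131] [0.172,-0.001,0.093,0.001,-0.283,0,-1]
```

```bash
python3 -m crank '[[0.071,0,0.029,0,-0.06,0,-1],[0.1,0,0.058,0,-0.124,0,-1],[0.144,0,0.06,0,-0.188,0,-1],[0.15,0,0,0,-0.188,0,-1],[0.15,0,-0.08,0,-0.188,0,-1]]'; python3 - <<'E'
from h import *
# level place poses: mat centre, yaw .0613; handle mid 78 mm behind mat centre
M=np.array([.5357,.3762]); psi=.065
h=np.array([np.cos(psi),np.sin(psi)]); lip=M+h*.075
for z,th in((.11,.2),(.11,0),(.04,0),(.0265,0)):
    p=lippose([*lip,z],th,psi); print(z,th,np.round(p[0],4),rel(*p))
b=grab_frame("top"); a=grab_frame("side")
v=np.hstack([cv2.resize(b[130:230,300:400],(400,400),interpolation=cv2.INTER_CUBIC),cv2.resize(a[170:270,290:390],(400,400),interpolation=cv2.INTER_CUBIC)])
cv2.imwrite("pics/after.png",v[:,:,::-1])
E
```

```text
clock: 10.77
tcp_pos: [0.4187, 0.0116, 0.1708]
orientation: [3.14, 0.233, -3.141]
force: [0.6, -0.2, -0.5]
grip_width: 0.0139
gripper_force: 45.0
0.11 0.2 [0.473  0.3721 0.1464] [-0.189  1.442  0.147 -0.012 -0.106 -0.039]
0.11 0 [0.4686 0.3718 0.1183] [-0.146  1.44   0.253 -0.016 -0.233 -0.038]
0.04 0 [0.4686 0.3718 0.0483] [-0.081  1.44   0.525 -0.016 -0.233 -0.038]
0.0265 0 [0.4686 0.3718 0.0348] [-0.069  1.44   0.578 -0.016 -0.233 -0.038]
```

View pics/after.png

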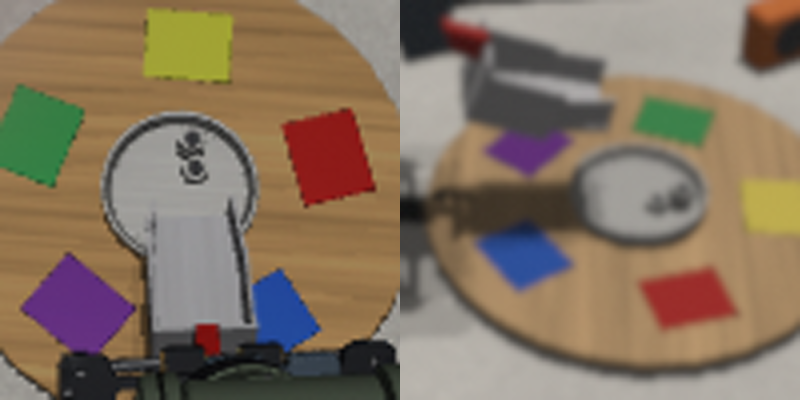

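The bowl is empty and the nuts sit in a cluster in the dish, at about (190,155) in the left panel. The disc hasn't turned. Returning the scoop to the mat.

```bash
python3 -m crank '[[-0.03,0.1,0.03,-0.002,-0.02,-0.006,-1],[-0.06,0.26,0.05,-0.004,-0.04,-0.012,-1],[-0.09,0.42,0.07,-0.006,-0.06,-0.018,-1],[-0.12,0.58,0.09,-0.008,-0.08,-0.024,-1],[-0.15,0.74,0.1,-0.01,-0.1,-0.03,-1]]'; cat > back.py <<'E'
from h import *
M=np.array([.5357,.3762]); psi=.065
h=np.array([np.cos(psi),np.sin(psi)]); lip=M+h*.075
for z,th in((.11,.2),(.11,0),(.04,0),(.0265,0)):
    p=lippose([*lip,z],th,psi); print(z,th,np.round(p[0],4),rel(*p))
print(sense()["joints"])
E
python3 back.py
```

```text
clock: 11.28
tcp_pos: [0.4681, 0.1984, 0.1584]
orientation: [3.141, 0.402, -3.091]
force: [0.4, 0.0, -2.1]
grip_width: 0.0135
gripper_force: 45.0
0.11 0.2 [0.473  0.3721 0.1464] [-0.032  0.693  0.066 -0.003  0.001 -0.009]
0.11 0 [0.4686 0.3718 0.1183] [ 0.029  0.693  0.163 -0.004 -0.126 -0.008]
0.04 0 [0.4686 0.3718 0.0483] [ 0.138  0.692  0.42  -0.004 -0.126 -0.008]
0.0265 0 [0.4686 0.3718 0.0348] [ 0.159  0.692  0.47  -0.004 -0.126 -0.008]
[ 0.48700799  0.10440724  2.08269019 -0.29271521  0.6066773  -0.92224229]
```

```bash
python3 -m crank '[[0,0.12,0.03,0,-0.02,-0.001,-1],[0.005,0.28,0.06,-0.001,-0.05,-0.003,-1],[0.01,0.43,0.1,-0.002,-0.08,-0.005,-1],[0.02,0.56,0.13,-0.004,-0.11,-0.007,-1],[0.029,0.67,0.163,-0.004,-0.126,-0.008,-1]]'; python3 -m crank '[[0,0,0,0,0,0,-1],[0,0,0,0,0,0,-1]]';python3 back.py
```

```text
clock: 11.7
tcp_pos: [0.4692, 0.355, 0.1211]
orientation: [-3.141, 0.597, -3.078]
force: [0.1, -0.7, -0.6]
grip_width: 0.0142
gripper_force: 45.0
clock: 11.87
tcp_pos: [0.4685, 0.3557, 0.1199]
orientation: [-3.138, 0.593, -3.073]
force: [0.8, -0.7, -0.4]
grip_width: 0.0138
gripper_force: 45.0
0.11 0.2 [0.473  0.3721 0.1464] [-0.078  0.064 -0.076 -0.001  0.123  0.002]
0.11 0 [0.4686 0.3718 0.1183] [-0.     0.064  0.008 -0.001 -0.005  0.002]
0.04 0 [0.4686 0.3718 0.0483] [ 0.156  0.065  0.24  -0.001 -0.005  0.002]
0.0265 0 [0.4686 0.3718 0.0348] [ 0.186  0.065  0.285 -0.001 -0.005  0.002]
[ 0.85920204  0.28190926  2.06629232 -0.89966146  0.5350135  -0.04733301]
```

```bash
python3 -m crank '[[0.02,0.03,0.03,0,-0.004,0.002,-1],[0.07,0.064,0.11,0,-0.004,0.002,-1],[0.12,0.064,0.18,0,-0.004,0.002,-1],[0.156,0.064,0.24,0,-0.004,0.002,-1],[0.17,0.064,0.262,0,-0.004,0.002,-1]]'; python3 -m crank '[[0.005,0,0.009,0,0,0,-1],[0.011,0,0.016,0,0,0,-1],[0.013,0,0.02,0,0,0,-1],[0.013,0,0.02,0,0,0,-1]]';python3 back.py
```

```text
clock: 12.28
tcp_pos: [0.4697, 0.3679, 0.0413]
orientation: [-3.14, 0.598, -3.082]
force: [-0.5, -0.8, -0.4]
grip_width: 0.0135
gripper_force: 45.0
clock: 12.62
tcp_pos: [0.4709, 0.3701, 0.0388]
orientation: [3.138, 0.603, -3.083]
force: [-0.3, 0.7, -1.2]
grip_width: 0.0138
gripper_force: 45.0
0.11 0.2 [0.473  0.3721 0.1464] [-0.251  0.009 -0.349 -0.     0.129 -0.003]
0.11 0 [0.4686 0.3718 0.1183] [-0.173  0.008 -0.267 -0.     0.002 -0.003]
0.04 0 [0.4686 0.3718 0.0483] [-0.014  0.008 -0.036 -0.     0.002 -0.003]
0.0265 0 [0.4686 0.3718 0.0348] [ 0.016  0.008  0.008 -0.     0.002 -0.003]
[ 0.87995441  0.43136263  2.13020704 -1.27368054  0.44673069  0.39654523]
```

```bash
python3 -m crank '[[0.004,0,0.006,0,0,0,-1],[0.008,0,0.012,0,0,0,-1],[0.008,0,0.012,0,0,0,-1],[0.008,0,0.012,0,0,0,-1]]';python3 back.py | tail -2;  python3 -m crank '[[0,0,0,0,0,0,-0.4],[0,0,0,0,0,0,-0.4],[0,0,0,0,0,0,-0.4],[0,0,0,0,0,0,-0.3],[0,0,0,0,0,0,-0.2]]';python3 -m crank '[[0,0,0,0,0,0,0],[0,0,0,0,0,0,0.2],[0,0,0,0,0,0,0.2],[0,0,0,0,0,0,0.2],[0,0,0,0,0,0,0.2]]'
```

```text
clock: 12.95
tcp_pos: [0.4707, 0.3705, 0.035]
orientation: [3.139, 0.603, -3.082]
force: [0.3, 0.2, -0.9]
grip_width: 0.014
gripper_force: 45.0
0.0265 0 [0.4686 0.3718 0.0348] [ 0.007  0.006 -0.004 -0.     0.002 -0.003]
[ 0.88082993  0.43836439  2.13323032 -1.29366569  0.44414493  0.41829252]
clock: 13.37
tcp_pos: [0.4705, 0.3703, 0.0347]
orientation: [3.139, 0.602, -3.082]
force: [0.4, 0.4, -0.0]
grip_width: 0.0354
gripper_force: 0.0
clock: 13.78
tcp_pos: [0.4705, 0.3703, 0.0346]
orientation: [3.139, 0.602, -3.082]
force: [-0.3, 0.3, 0.1]
grip_width: 0.0549
gripper_force: 0.0
```

```bash
python3 -m crank '[[0,0,-0.05,0,0,0,0.2],[0,0,-0.2,0,0,0,0.2],[0,0,-0.35,0,0,0,0.2],[0,0,-0.5,0,0,0,0.4],[0,0,-0.6,0,0,0,0.5]]'; python3 -m crank '[[0,0,-0.05,0,0.075,0,0.5],[0,0,-0.1,0,0.15,0,0.5],[0,0,-0.2,0,0.23,0,0.5],[0,0,-0.2,0,0.31,0,0.5],[0,0,-0.2,0,0.382,0,0.5]]'; python3 -m crank '[[0,-0.1,0,0,0,0.08,0.5],[0,-0.25,0,0,0,0.16,0.5],[0,-0.4,0,0,0,0.24,0.5],[0,-0.55,0,0,0,0.32,0.5],[0,-0.7,0,0,0,0.4,0.5]]' ; cat > see.py <<'E'
from h import *
np.set_printoptions(precision=4,suppress=True)
im=grab_frame("top")
for col in HSV:
    for c in blobs(im,col):
        P=toworld("top",c.reshape(-1,2),.034)[:,:2]; m=P.mean(0)
        if m[1]<-.2 and m[0]<.68: r=cv2.minAreaRect(P.astype(np.float32)); print(col,r)
        elif np.hypot(*(toworld("top",c.reshape(-1,2).mean(0)[None],.018)[0,:2]-D))<.17:
            for z in(.018,.052):
                Q=toworld("top",c.reshape(-1,2),z)[:,:2].astype(np.float32); r=cv2.minAreaRect(Q); e=np.array(r[0])-D
                print(" disc",col,z,np.round(r[0],4),np.round(r[1],3),"ang",round(r[2],1),"radial",np.round([np.hypot(*e),np.degrees(np.arctan2(e[1],e[0]))],4))
s=sense(); print(s["tcp_pos"],s["orientation"],s["joints"])
E
python3 see.py; python3 scoopfit.py
```

```text
clock: 14.2
tcp_pos: [0.3845, 0.365, 0.1607]
orientation: [3.137, 0.603, -3.083]
force: [1.2, -0.5, 0.3]
grip_width: 0.065
gripper_force: 0.0
clock: 14.62
tcp_pos: [0.3568, 0.3646, 0.2029]
orientation: [3.134, 0.072, -3.079]
force: [1.4, 0.5, -1.5]
grip_width: 0.0684
gripper_force: 0.0
clock: 15.03
tcp_pos: [0.3675, 0.1867, 0.1991]
orientation: [3.098, 0.059, 2.57]
force: [0.1, -0.6, -0.5]
grip_width: 0.0686
gripper_force: 0.0
yellow ((0.5902879238128662, -0.30796438455581665), (0.05158109962940216, 0.043229810893535614), 83.67902374267578)
 disc yellow 0.018 [0.7011 0.0001] [0.064 0.053] ang 83.7 radial [ 0.1107 -5.9265]
 disc yellow 0.052 [0.6886 0.0029] [0.062 0.052] ang 83.7 radial [ 0.098  -5.0422]
green ((0.5648561120033264, -0.4070928394794464), (0.05399622768163681, 0.04385385289788246), 87.82090759277344)
 disc green 0.018 [0.6376 0.1129] [0.051 0.062] ang 65.1 radial [ 0.1116 65.3219]
 disc green 0.052 [0.627  0.1124] [0.05 0.06] ang 65.1 radial [ 0.1071 70.3759]
 disc blue 0.018 [ 0.4957 -0.0409] [0.051 0.06 ] ang 28.8 radial [   0.1088 -151.1834]
 disc blue 0.052 [ 0.4893 -0.0369] [0.049 0.058] ang 28.8 radial [   0.1127 -154.5558]
 disc purple 0.018 [0.5106 0.0878] [0.061 0.051] ang 47.1 radial [  0.1108 136.508 ]
 disc purple 0.052 [0.5037 0.088 ] [0.059 0.049] ang 47.1 radial [  0.116  138.7611]
red ((0.42933863401412964, -0.3017885088920593), (0.04205631464719772, 0.05333966016769409), 15.512993812561035)
 disc red 0.018 [ 0.6129 -0.0949] [0.062 0.052] ang 11.7 radial [  0.1086 -78.3455]
 disc red 0.052 [ 0.6031 -0.0893] [0.06  0.051] ang 11.7 radial [  0.1015 -83.179 ]
[0.3667 0.1807 0.1988] [3.1029 0.0609 2.563 ] [ 0.4564  0.0329  1.9718 -0.0371  1.0728 -0.5203]
handle mid [0.4613 0.3706] len 0.09746535498260983 psi 0.04061477571488806 181
mat ((0.5257200598716736, 0.3643468916416168), (0.2734401524066925, 0.1218298152089119), 3.491258382797241)
```

```bash
for k in 1 2 3 4; do python3 -m crank '[[0,0,0,0,0,0.08,0.5],[0,0,0,0,0,0.16,0.5],[0,0,0,0,0,0.24,0.5],[0,0,0,0,0,0.32,0.5],[0,0,0,0,0,0.4,0.5]]' | grep orient; done; cat > go.py <<'E'
from h import *
import sys
x,y,z,yaw=map(float,sys.argv[1:5])
print(rel([x,y,z],[np.pi,0,yaw]), sense()["tcp_pos"])
E
python3 go.py .591 -.308 .12 -.06
```

```text
orientation: [3.071, 0.022, 1.947]
orientation: [3.072, -0.024, 1.323]
orientation: [3.099, -0.06, 0.699]
orientation: [-3.141, -0.074, 0.073]
[ 0.72   2.049  0.37  -0.003 -0.047  0.084] [0.36790183 0.18919649 0.19920612]
```

```bash
for k in 1 2; do python3 -m crank '[[0.05,0.14,0.01,0,-0.005,0.008,0.5],[0.1,0.28,0.02,0,-0.01,0.016,0.5],[0.15,0.42,0.03,0,-0.015,0.024,0.5],[0.2,0.56,0.04,0,-0.02,0.032,0.5],[0.25,0.7,0.05,0,-0.024,0.04,0.5]]' | grep tcp; done; python3 go.py .591 -.308 .12 -.06
```

```text
tcp_pos: [0.4453, 0.018, 0.1915]
tcp_pos: [0.5109, -0.1564, 0.1803]
[ 0.35   0.591  0.238 -0.003  0.001  0.008] [ 0.51085405 -0.15644252  0.18030208]
```

```bash
python3 -m crank '[[0.08,0.13,0.05,0,0,0.004,0.5],[0.16,0.27,0.1,0,0,0.008,0.6],[0.24,0.41,0.16,0,0,0.008,0.7],[0.32,0.55,0.22,0,0,0.008,0.7],[0.35,0.591,0.238,0,0,0.008,0.7]]' | grep tcp;python3 -m crank '[[0,0,0,0,0,0,0.7],[0,0,0,0,0,0,0.7]]'; python3 go.py .591 -.308 .012 -.06; python3 see.py | grep -v disc
```

```text
tcp_pos: [0.5915, -0.3102, 0.1171]
clock: 18.22
tcp_pos: [0.5902, -0.3064, 0.1189]
orientation: [-3.136, 0.004, -0.061]
force: [0.4, 1.4, 0.5]
grip_width: 0.0774
gripper_force: 0.0
[ 0.005  0.009  0.428 -0.004  0.002 -0.001] [ 0.59020707 -0.30635062  0.11892779]
blue ((-0.004164028912782669, -0.5951788425445557), (0.07152604311704636, 0.024444714188575745), 18.411714553833008)
[ 0.5901 -0.3056  0.1199] [-3.1361  0.003  -0.0601] [-0.4971  0.5266  1.4733  0.0041  1.1468  1.1321]
```

```bash
python3 -m crank '[[0.004,0.008,0.12,0,0,0,0.7],[0.004,0.008,0.24,0,0,0,0.7],[0.004,0.008,0.36,0,0,0,0.7],[0.004,0.008,0.43,0,0,0,0.7],[0.004,0.008,0.43,0,0,0,0.7]]' 15 | grep -E "tcp|force"; python3 -m crank '[[0,0,0,0,0,0,-1],[0,0,0,0,0,0,-1],[0,0,0,0,0,0,-1],[0,0,0,0,0,0,-1],[0,0,0,0,0,0,-1]]' 15; python3 -m crank '[[0,0,0,0,0,0,-1],[0,0,-0.05,0,0,0,-1],[0,0,-0.15,0,0,0,-1],[0,0,-0.28,0,0,0,-1],[0,0,-0.28,0,0,0,-1]]'
```

```text
tcp_pos: [0.588, -0.3051, 0.0096]
force: [-0.2, 0.6, 0.1]
gripper_force: 0.0
clock: 19.1
tcp_pos: [0.5919, -0.3088, 0.015]
orientation: [-3.139, -0.002, -0.061]
force: [-0.3, 0.7, 6.4]
grip_width: 0.054
gripper_force: 15.0
clock: 19.52
tcp_pos: [0.5944, -0.3108, 0.0901]
orientation: [3.141, -0.009, -0.061]
force: [2.0, -0.9, 0.3]
grip_width: 0.0541
gripper_force: 15.0
```

```bash
python3 -m crank '[[0,0,0,0,0,0,-1],[0,0,0,0,0,0,-1]]' | grep tcp; python3 go.py .7003 -.001 .09 -.115
```

```text
tcp_pos: [0.5904, -0.3086, 0.0829]
[ 0.364 -1.255 -0.024 -0.003  0.002  0.034] [ 0.59035933 -0.30857965  0.08285387]
```

```bash
python3 -m crank '[[0.02,-0.07,-0.01,0,0,0.003,-1],[0.06,-0.2,-0.02,0,0,0.007,-1],[0.1,-0.35,-0.024,0,0,0.011,-1],[0.145,-0.5,-0.024,0,0,0.015,-1],[0.19,-0.65,-0.024,0,0,0.018,-1]]' | grep tcp;  python3 -m crank '[[0.043,-0.15,0,0,0,0.004,-1],[0.083,-0.29,0,0,0,0.008,-1],[0.12,-0.42,0,0,0,0.012,-1],[0.15,-0.52,0,0,0,0.015,-1],[0.174,-0.605,0,0,0,0.016,-1]]' | grep tcp; python3 -m crank '[[0,0,0,0,0,0,-1],[0,0,0,0,0,0,-1],[0,0,0,0,0,0,-1]]'; python3 go.py .7003 -.001 .031 -.115
```

```text
tcp_pos: [0.6473, -0.1479, 0.0877]
tcp_pos: [0.7044, -0.0002, 0.0879]
clock: 20.77
tcp_pos: [0.704, -0.0033, 0.0885]
orientation: [-3.138, 0.005, -0.115]
force: [0.2, -0.8, -1.2]
grip_width: 0.0537
gripper_force: 15.0
[-0.014 -0.007  0.23  -0.002  0.003  0.   ] [ 0.70395888 -0.00325797  0.08854332]
```

```bash
python3 -m crank '[[-0.014,-0.007,0.08,-0.002,0.003,0,-1],[-0.014,-0.007,0.16,-0.002,0.003,0,-1],[-0.014,-0.007,0.2,-0.002,0.003,0,-1],[-0.014,-0.007,0.22,-0.002,0.003,0,-1],[-0.014,-0.007,0.22,-0.002,0.003,0,-1]]' | grep -E "tcp|force"; python3 -m crank '[[0,0,0,0,0,0,-1],[0,0,0,0,0,0,-1],[0,0,0,0,0,0,-1]]'; python3 go.py .7003 -.001 .031 -.115
```

```text
tcp_pos: [0.7009, -0.0014, 0.0341]
force: [0.2, 0.1, -2.2]
gripper_force: 15.0
clock: 21.43
tcp_pos: [0.7023, -0.0006, 0.0359]
orientation: [-3.14, -0.004, -0.115]
force: [0.5, 0.3, -0.9]
grip_width: 0.054
gripper_force: 15.0
[-0.008  0.003  0.019 -0.001 -0.003  0.   ] [ 7.02346154e-01 -5.91188332e-04  3.58782722e-02]
```

```bash
python3 -m crank '[[-0.005,0,0.008,0,0,0,-1],[-0.005,0,0.016,0,0,0,-1],[-0.005,0,0.018,0,0,0,-1],[-0.005,0,0.018,0,0,0,-1],[-0.005,0,0.018,0,0,0,-1]]' | grep -E "tcp|force"; python3 -m crank '[[0,0,0,0,0,0,0],[0,0,0,0,0,0,0.4],[0,0,0,0,0,0,0.54],[0,0,0,0,0,0,0.54],[0,0,0,0,0,0,0.54]]' | grep -E "tcp|grip|force"; python3 -m crank '[[0,0,-0.05,0,0,0,0.54],[0,0,-0.17,0,0,0,0.54],[0,0,-0.33,0,0,0,0.54],[0,0,-0.49,0,0,0,0.54],[0,0,-0.55,0,0,0,0.54]]' | grep tcp; python3 go.py .565 -.407 .12 -.04
```

```text
tcp_pos: [0.7009, -0.0002, 0.0325]
force: [-2.3, -0.1, 7.5]
gripper_force: 15.0
tcp_pos: [0.7003, -0.0001, 0.0301]
force: [0.5, 0.0, -0.5]
grip_width: 0.0699
gripper_force: 0.0
tcp_pos: [0.7029, -0.0003, 0.1757]
[-3.65e-01  1.68e+00  2.14e-01 -1.00e-03 -9.00e-03 -4.70e-02] [ 7.02874259e-01 -3.35884016e-04  1.75745191e-01]
```

```bash
for k in 1 2; do python3 -m crank '[[-0.03,0.14,0,0,0,-0.004,0.7],[-0.06,0.28,0,0,0,-0.008,0.7],[-0.09,0.42,0,0,0,-0.012,0.7],[-0.12,0.56,0,0,0,-0.016,0.7],[-0.15,0.7,0,0,0,-0.02,0.7]]' | grep tcp; done; python3 see.py; python3 go.py .565 -.407 .1 -.04
```

```text
tcp_pos: [0.6422, -0.1712, 0.1687]
tcp_pos: [0.5902, -0.3428, 0.1684]
 disc yellow 0.018 [0.7046 0.0005] [0.061 0.061] ang 86.4 radial [ 0.1141 -5.526 ]
 disc yellow 0.052 [0.692  0.0033] [0.059 0.059] ang 86.4 radial [ 0.1014 -4.6336]
 disc green 0.018 [0.6374 0.113 ] [0.051 0.062] ang 65.1 radial [ 0.1116 65.4346]
 disc green 0.052 [0.6268 0.1125] [0.05 0.06] ang 65.1 radial [ 0.1071 70.4893]
 disc blue 0.018 [ 0.4958 -0.041 ] [0.051 0.06 ] ang 28.5 radial [   0.1087 -151.1359]
 disc blue 0.052 [ 0.4894 -0.0369] [0.049 0.058] ang 28.5 radial [   0.1125 -154.5151]
 disc purple 0.018 [0.5104 0.0875] [0.061 0.051] ang 47.3 radial [  0.1108 136.6798]
 disc purple 0.052 [0.5035 0.0877] [0.059 0.05 ] ang 47.3 radial [  0.116  138.9208]
 disc red 0.018 [ 0.6134 -0.0951] [0.062 0.051] ang 11.0 radial [  0.1089 -78.1429]
 disc red 0.052 [ 0.6035 -0.0895] [0.06 0.05] ang 11.0 radial [  0.1017 -82.9565]
[ 0.5879 -0.3499  0.1682] [ 3.1362 -0.0024 -0.0557] [-0.5519  0.5178  1.3617 -0.0038  1.2574  1.0757]
[-0.079  0.231  0.274  0.003 -0.001 -0.01 ] [ 0.58790582 -0.34994717  0.1681773 ]
```

```bash
python3 -m crank '[[-0.03,0.1,0.1,0,0,-0.01,0.7],[-0.07,0.2,0.2,0,0,-0.01,0.7],[-0.079,0.231,0.274,0,0,-0.01,0.7],[-0.079,0.231,0.274,0,0,-0.01,0.7],[-0.079,0.231,0.274,0,0,-0.01,0.7]]' | grep tcp; python3 -m crank '[[0,0,0,0,0,0,0.7],[0,0,0,0,0,0,0.7],[0,0,0,0,0,0,0.7]]'|grep tcp;  python3 go.py .565 -.407 .012 -.04
```

```text
tcp_pos: [0.568, -0.3975, 0.0984]
tcp_pos: [0.5697, -0.3972, 0.1007]
[-0.019  0.039  0.355  0.    -0.003  0.003] [ 0.56971661 -0.39723365  0.10074767]
```

```bash
python3 -m crank '[[-0.019,0.039,0.03,0,0,0,0.7],[-0.019,0.039,0.1,0,0,0,0.7],[-0.019,0.039,0.2,0,0,0,0.7],[-0.019,0.039,0.3,0,0,0,0.7],[-0.019,0.039,0.355,0,0,0,0.7]]' 15 | grep -E "tcp|force"; python3 -m crank '[[0,0,0,0,0,0,0.7],[0,0,0,0,0,0,-1],[0,0,0,0,0,0,-1],[0,0,0,0,0,0,-1],[0,0,0,0,0,0,-1]]' 15; python3 -m crank '[[0,0,0,0,0,0,-1],[0,0,0,0,0,0,-1],[0,0,-0.1,0,0,0,-1],[0,0,-0.25,0,0,0,-1],[0,0,-0.32,0,0,0,-1]]'; python3 -m crank '[[0,0,0,0,0,0,-1],[0,0,0,0,0,0,-1],[0,0,0,0,0,0,-1]]' | grep tcp; python3 go.py .6368 .1115 .09 1.141
```

```text
tcp_pos: [0.562, -0.4067, 0.0072]
force: [-0.3, 0.5, -0.6]
gripper_force: 0.0
clock: 25.07
tcp_pos: [0.5643, -0.408, 0.0117]
orientation: [3.141, -0.005, -0.036]
force: [-0.0, 0.7, 4.2]
grip_width: 0.0543
gripper_force: 14.8
clock: 25.48
tcp_pos: [0.5645, -0.4081, 0.0936]
orientation: [3.14, -0.006, -0.036]
force: [1.4, -0.8, -0.1]
grip_width: 0.054
gripper_force: 14.9
tcp_pos: [0.5623, -0.4065, 0.0884]
[ 2.230e-01 -2.081e+00 -1.000e-03 -1.000e-03 -1.000e-03 -7.490e-01] [ 0.562301   -0.40653031  0.08840313]
```

```bash
python3 -m crank '[[0.01,-0.08,0,0,0,-0.06,-1],[0.03,-0.22,0,0,0,-0.13,-1],[0.05,-0.38,0,0,0,-0.2,-1],[0.065,-0.54,0,0,0,-0.27,-1],[0.08,-0.7,0,0,0,-0.34,-1]]' | grep tcp; python3 go.py .6368 .1115 .09 1.141
```

```text
tcp_pos: [0.5881, -0.231, 0.0877]
[ 8.310e-01 -1.107e+00 -6.000e-03 -2.000e-03 -1.000e-03 -4.060e-01] [ 0.58811882 -0.2310475   0.08766666]
```

```bash
python3 -m crank '[[0.1,-0.12,0,0,0,-0.075,-1],[0.2,-0.25,0,0,0,-0.15,-1],[0.29,-0.38,0,0,0,-0.22,-1],[0.38,-0.5,0,0,0,-0.3,-1],[0.47,-0.62,0,0,0,-0.37,-1]]' | grep tcp; python3 -m crank '[[0,0,0,0,0,0,-1],[0,0,0,0,0,0,-1]]' | grep tcp; python3 go.py .6368 .1115 .09 1.141
```

```text
tcp_pos: [0.6172, -0.0387, 0.0881]
tcp_pos: [0.6176, -0.0387, 0.0883]
[ 0.567 -0.214 -0.006 -0.001 -0.    -0.037] [ 0.61758887 -0.03874844  0.08832182]
```

```bash
python3 -m crank '[[0.1,-0.04,-0.006,0,0,-0.03,-1],[0.24,-0.09,-0.006,0,0,-0.037,-1],[0.38,-0.14,-0.006,0,0,-0.037,-1],[0.5,-0.19,-0.006,0,0,-0.037,-1],[0.567,-0.214,-0.006,0,0,-0.037,-1]]' | grep tcp; python3 -m crank '[[0,0,0,0,0,0,-1],[0,0,0,0,0,0,-1],[0,0,0,0,0,0,-1],[0,0,0,0,0,0,-1]]' | grep -E "tcp|orie"; python3 go.py .6368 .1115 .034 1.141
```

```text
tcp_pos: [0.638, 0.111, 0.0906]
tcp_pos: [0.6382, 0.1073, 0.0916]
orientation: [3.14, -0.001, 1.135]
[ 0.013 -0.012  0.23   0.001 -0.    -0.004] [0.63817838 0.10733363 0.09159676]
```

```bash
python3 -m crank '[[0.013,-0.012,0.06,0,0,-0.004,-1],[0.013,-0.012,0.14,0,0,-0.004,-1],[0.013,-0.012,0.2,0,0,-0.004,-1],[0.013,-0.012,0.23,0,0,-0.004,-1],[0.013,-0.012,0.23,0,0,-0.004,-1]]' | grep -E "tcp"; python3 -m crank '[[0,0,0,0,0,0,-1],[0,0,0,0,0,0,-1],[0,0,0,0,0,0,-1],[0,0,0,0,0,0,-1]]'; python3 go.py .6368 .1115 .031 1.141
```

```text
tcp_pos: [0.6359, 0.1121, 0.0327]
clock: 28.23
tcp_pos: [0.638, 0.1136, 0.0357]
orientation: [3.138, -0.003, 1.144]
force: [0.9, -0.3, -2.2]
grip_width: 0.0543
gripper_force: 14.9
[-0.01  -0.001  0.019  0.002 -0.002  0.002] [0.63796869 0.11363583 0.03572404]
```

```bash
python3 -m crank '[[-0.008,0,0.01,0,0,0,-1],[-0.008,0,0.018,0,0,0,-1],[-0.008,0,0.018,0,0,0,-1],[-0.008,0,0.018,0,0,0,-1],[-0.008,0,0.018,0,0,0,-1]]' | grep -E "tcp|force"; python3 -m crank '[[0,0,0,0,0,0,0],[0,0,0,0,0,0,0.4],[0,0,0,0,0,0,0.54],[0,0,0,0,0,0,0.54],[0,0,0,0,0,0,0.54]]' | grep -E "tcp|grip|force"; python3 -m crank '[[0,0,-0.05,0,0,0,0.54],[0,0,-0.17,0,0,0,0.54],[0,0,-0.33,0,0,0,0.54],[0,0,-0.49,0,0,0,0.54],[0,0,-0.55,0,0,0,0.54]]' | grep tcp; python3 see.py; python3 go.py .43 -.302 .12 .27
```

```text
tcp_pos: [0.6365, 0.1119, 0.0301]
force: [-0.1, -1.0, -0.5]
gripper_force: 14.9
tcp_pos: [0.6366, 0.1119, 0.0303]
force: [0.8, -0.1, 0.4]
grip_width: 0.0701
gripper_force: 0.0
tcp_pos: [0.6388, 0.1122, 0.1741]
red ((0.42933863401412964, -0.3017885088920593), (0.04205631464719772, 0.05333966016769409), 15.512993812561035)
 disc red 0.018 [ 0.6134 -0.0951] [0.062 0.051] ang 11.2 radial [  0.1089 -78.1497]
 disc red 0.052 [ 0.6035 -0.0895] [0.06 0.05] ang 11.2 radial [  0.1018 -82.9616]
[0.6396 0.1123 0.1755] [ 3.1287 -0.0091  1.1437] [0.1558 0.4524 1.4549 0.0005 1.2185 0.5828]
[-1.858 -0.079  0.204  0.005 -0.009  0.556] [0.63961705 0.11229306 0.17545654]
```

```bash
python3 -m crank '[[-0.16,-0.007,0,0,0,0.07,0.7],[-0.32,-0.014,0,0,0,0.14,0.7],[-0.48,-0.02,0,0,0,0.21,0.7],[-0.64,-0.027,0,0,0,0.28,0.7],[-0.8,-0.034,0,0,0,0.35,0.7]]' | grep tcp; python3 go.py .43 -.302 .12 .27
```

```text
tcp_pos: [0.5441, -0.068, 0.1668]
[-0.9    0.524  0.185  0.    -0.001  0.203] [ 0.54410881 -0.06804791  0.16677146]
```

```bash
python3 -m crank '[[-0.14,0.08,0,0,0,0.06,0.7],[-0.28,0.16,0,0,0,0.12,0.7],[-0.42,0.24,0.03,0,0,0.16,0.7],[-0.56,0.32,0.08,0,0,0.203,0.7],[-0.7,0.4,0.12,0,0,0.203,0.7]]' | grep tcp;  python3 -m crank '[[0,0,0,0,0,0,0.7],[0,0,0,0,0,0,0.7],[0,0,0,0,0,0,0.7]]' | grep tcp; python3 go.py .43 -.302 .1 .27;python3 see.py | grep ^red
```

```text
tcp_pos: [0.4553, -0.2486, 0.1364]
tcp_pos: [0.4567, -0.247, 0.1368]
[-0.163  0.183  0.147 -0.    -0.002  0.003] [ 0.45674352 -0.24703852  0.13679561]
```

```bash
python3 -m crank '[[-0.08,0.09,0.07,0,0,0.003,0.7],[-0.15,0.17,0.147,0,0,0.003,0.7],[-0.163,0.183,0.147,0,0,0.003,0.7],[-0.163,0.183,0.147,0,0,0.003,0.7],[-0.163,0.183,0.147,0,0,0.003,0.7]]' | grep tcp;  python3 -m crank '[[0,0,0,0,0,0,0.7],[0,0,0,0,0,0,0.7],[0,0,0,0,0,0,0.7]]' | grep tcp; python3 go.py .43 -.302 .012 .27
```

```text
tcp_pos: [0.4311, -0.3014, 0.1007]
tcp_pos: [0.4308, -0.3016, 0.1008]
[-0.005  0.     0.355  0.001 -0.002  0.001] [ 0.43083196 -0.30164362  0.10078882]
```

```bash
python3 -m crank '[[-0.005,0,0.05,0,0,0,0.7],[-0.005,0,0.14,0,0,0,0.7],[-0.005,0,0.24,0,0,0,0.7],[-0.005,0,0.32,0,0,0,0.7],[-0.005,0,0.352,0,0,0,0.7]]' 15 | grep -E "tcp|force"; python3 -m crank '[[0,0,0,0,0,0,0.7],[0,0,0,0,0,0,-1],[0,0,0,0,0,0,-1],[0,0,0,0,0,0,-1],[0,0,0,0,0,0,-1]]' 15; python3 -m crank '[[0,0,0,0,0,0,-1],[0,0,0,0,0,0,-1],[0,0,-0.1,0,0,0,-1],[0,0,-0.25,0,0,0,-1],[0,0,-0.32,0,0,0,-1]]'; python3 -m crank '[[0,0,0,0,0,0,-1],[0,0,0,0,0,0,-1],[0,0,0,0,0,0,-1]]' | grep tcp; python3 go.py .613 -.096 .09 1.773
```

```text
tcp_pos: [0.428, -0.3012, 0.0101]
force: [0.2, -0.2, -0.1]
gripper_force: 0.0
clock: 32.17
tcp_pos: [0.4297, -0.303, 0.0132]
orientation: [3.14, -0.004, 0.27]
force: [-0.1, -0.2, 5.3]
grip_width: 0.0538
gripper_force: 13.2
clock: 32.58
tcp_pos: [0.4299, -0.3035, 0.0951]
orientation: [3.139, -0.005, 0.27]
force: [0.4, 0.7, -1.4]
grip_width: 0.0541
gripper_force: 15.0
tcp_pos: [0.4279, -0.302, 0.091]
[ 0.934 -0.596  0.007 -0.    -0.002 -0.957] [ 0.42789751 -0.30196815  0.09104429]
```

```bash
python3 -m crank '[[0.05,-0.03,0,0,0,-0.06,-1],[0.14,-0.09,0,0,0,-0.13,-1],[0.24,-0.15,0,0,0,-0.2,-1],[0.34,-0.22,0,0,0,-0.27,-1],[0.44,-0.28,0,0,0,-0.34,-1]]' | grep tcp; python3 go.py .613 -.096 .09 1.773
```

```text
tcp_pos: [0.5154, -0.2041, 0.0903]
[ 0.582 -0.016  0.002 -0.001 -0.001 -0.613] [ 0.5154005  -0.20408941  0.09031494]
```

```bash
python3 -m crank '[[0.09,0,0,0,0,-0.075,-1],[0.18,-0.005,0,0,0,-0.15,-1],[0.28,-0.008,0,0,0,-0.22,-1],[0.37,-0.01,0,0,0,-0.3,-1],[0.45,-0.013,0,0,0,-0.37,-1]]' | grep tcp;  python3 -m crank '[[0,0,0,0,0,0,-1],[0,0,0,0,0,0,-1]]' | grep tcp; python3 go.py .613 -.096 .09 1.773
```

```text
tcp_pos: [0.5915, -0.121, 0.0903]
tcp_pos: [0.5909, -0.1217, 0.0905]
[ 0.117  0.068  0.002 -0.001 -0.001 -0.247] [ 0.59091823 -0.12167948  0.09054426]
```

```bash
python3 -m crank '[[0.03,0.016,0,0,0,-0.07,-1],[0.06,0.034,0,0,0,-0.14,-1],[0.09,0.05,0,0,0,-0.2,-1],[0.117,0.068,0,0,0,-0.247,-1],[0.117,0.068,0,0,0,-0.247,-1]]' | grep tcp;  python3 -m crank '[[0,0,0,0,0,0,-1],[0,0,0,0,0,0,-1],[0,0,0,0,0,0,-1]]' | grep -E "tcp|orie"; python3 go.py .613 -.096 .034 1.773
```

```text
tcp_pos: [0.6133, -0.097, 0.0917]
tcp_pos: [0.613, -0.0976, 0.0924]
orientation: [3.14, -0.001, 1.771]
[ 0.006  0.001  0.234  0.001 -0.    -0.001] [ 0.61303754 -0.0975999   0.09242006]
```

```bash
python3 -m crank '[[0.006,0,0.06,0,0,0,-1],[0.006,0,0.14,0,0,0,-1],[0.006,0,0.2,0,0,0,-1],[0.006,0,0.23,0,0,0,-1],[0.006,0,0.23,0,0,0,-1]]' | grep -E "tcp"; python3 -m crank '[[0,0,0,0,0,0,-1],[0,0,0,0,0,0,-1],[0,0,0,0,0,0,-1],[0,0,0,0,0,0,-1]]'; python3 go.py .613 -.096 .031 1.773
```

```text
tcp_pos: [0.6121, -0.0955, 0.0334]
clock: 35.25
tcp_pos: [0.6144, -0.0955, 0.0363]
orientation: [3.137, 0.0, 1.773]
force: [-0.2, -0.4, -1.3]
grip_width: 0.0538
gripper_force: 15.0
[-0.001 -0.006  0.021  0.003  0.     0.   ] [ 0.61442317 -0.09550484  0.03627205]
```

Release, retreat high and towards the robot, then look at everything.

```bash
python3 -m crank '[[-0.001,-0.004,0.01,0,0,0,-1],[-0.001,-0.004,0.019,0,0,0,-1],[-0.001,-0.004,0.019,0,0,0,-1],[-0.001,-0.004,0.019,0,0,0,-1],[-0.001,-0.004,0.019,0,0,0,-1]]' | grep -E "tcp|force"; python3 -m crank '[[0,0,0,0,0,0,0],[0,0,0,0,0,0,0.4],[0,0,0,0,0,0,0.54],[0,0,0,0,0,0,0.54],[0,0,0,0,0,0,0.54]]' | grep -E "tcp|grip|force"; python3 -m crank '[[0,0,-0.05,0,0,0,0.54],[0,0,-0.17,0,0,0,0.54],[0,0,-0.33,0,0,0,0.54],[0,0,-0.49,0,0,0,0.54],[0,0,-0.6,0,0,0,0.54]]' | grep tcp; python3 -m crank '[[-0.12,0.06,-0.05,0,0,0,0.54],[-0.25,0.12,-0.1,0,0,0,0.54],[-0.4,0.18,-0.1,0,0,0,0.54],[-0.54,0.24,-0.1,0,0,0,0.54],[-0.68,0.3,-0.1,0,0,0,0.54]]' | grep tcp; python3 -m crank '[[-0.1,0.06,0,0,0,0,0.54],[-0.25,0.12,0,0,0,0,0.54],[-0.4,0.18,0,0,0,0,0.54],[-0.5,0.24,0,0,0,0,0.54],[-0.5,0.24,0,0,0,0,0.54]]' | grep tcp
python3 - <<'E'
from h import *
b=grab_frame("top"); a=grab_frame("side")
v=np.hstack([cv2.resize(b[110:250,180:420],(400,233)),cv2.resize(a[130:270,250:490],(400,233))])
w=np.hstack([cv2.resize(b[120:240,285:405],(400,360),interpolation=cv2.INTER_CUBIC),cv2.resize(a[180:270,290:410],(400,360),interpolation=cv2.INTER_CUBIC)])
cv2.imwrite("pics/end.png",np.vstack([v,w])[:,:,::-1])
E
```

```text
tcp_pos: [0.6133, -0.0959, 0.031]
force: [0.1, -0.1, 4.0]
gripper_force: 15.0
tcp_pos: [0.6125, -0.0957, 0.03]
force: [-0.2, -0.0, -0.4]
grip_width: 0.0702
gripper_force: 0.0
tcp_pos: [0.6134, -0.0961, 0.1841]
tcp_pos: [0.7208, -0.2487, 0.2059]
tcp_pos: [0.8061, -0.3634, 0.1988]
```

View pics/end.png

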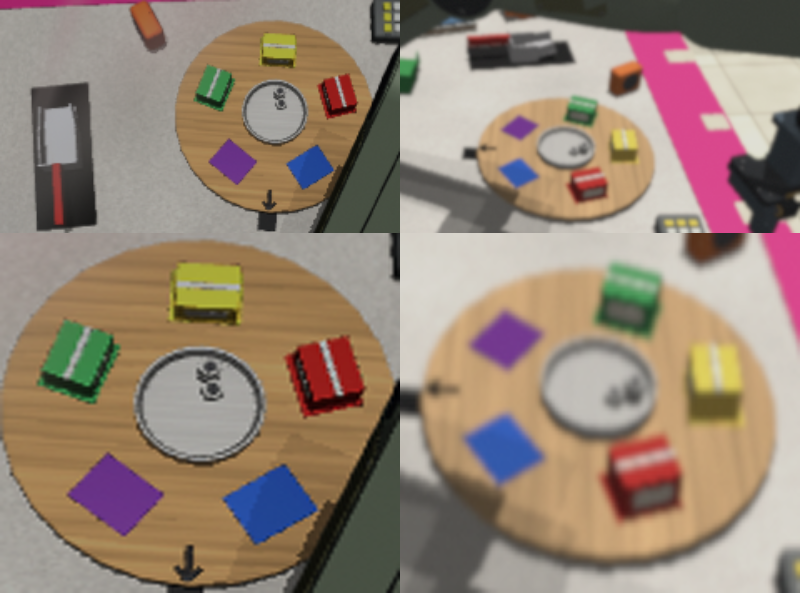

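```bash
python3 - <<'E'
from h import *
P={"yellow":-6.6,"green":65.4,"red":-78.6,"purple":137.4,"blue":209.4}
for n in("top","side"):
    im=grab_frame(n)
    for c,a in P.items():
        t=np.r_[D+.11*np.array([np.cos(np.radians(a)),np.sin(np.radians(a))]),.052]
        print(n,c,np.round(t,3),[(np.round(d["position"],3),round(d["score"],2)) for d in nets.search_frame(n,"carton_"+c)][:3])
    v=cv2.resize(im[120:260,285:405] if n=="top" else im[170:280,290:410],None,fx=3.3,fy=3.3,interpolation=cv2.INTER_CUBIC); o=np.array([285,120] if n=="top" else [290,170])
    for c in("yellow","green","red"):
        a=np.radians(P[c]); R=np.array([[np.cos(a),-np.sin(a)],[np.sin(a),np.cos(a)]])
        q=D+(R@(np.array([[.022,.027],[-.022,.027],[-.022,-.027],[.022,-.027]])+[.11,0]).T).T
        p=((topx(n,np.c_[q,np.full(4,.052)])-o)*3.3).astype(int); cv2.polylines(v,[p.reshape(-1,1,2)],True,(255,0,255),1)
    cv2.imwrite(f"pics/ov_{n}.png",v[:,:,::-1])
a,b=cv2.imread("pics/ov_top.png"),cv2.imread("pics/ov_side.png"); h=min(len(a),len(b)); cv2.imwrite("pics/ov.png",np.hstack([a[:h],b[:h]]))
E
```

```text
top yellow [ 0.7   -0.001  0.052] [(array([0.692, 0.001, 0.052]), 0.87)]
top green [0.637 0.112 0.052] [(array([0.634, 0.112, 0.052]), 0.71)]
top red [ 0.613 -0.096  0.052] [(array([ 0.611, -0.096,  0.051]), 0.57)]
top purple [0.51  0.086 0.052] [(array([0.574, 0.024, 0.02 ]), 0.75)]
top blue [ 0.495 -0.042  0.052] []
side yellow [ 0.7   -0.001  0.052] [(array([ 0.571, -0.02 ,  0.019]), 0.75), (array([ 0.697, -0.019,  0.054]), 0.72)]
side green [0.637 0.112 0.052] [(array([0.637, 0.098, 0.053]), 0.57)]
side red [ 0.613 -0.096  0.052] [(array([ 0.617, -0.109,  0.054]), 0.66)]
side purple [0.51  0.086 0.052] [(array([ 0.613, -0.112,  0.052]), 0.61)]
side blue [ 0.495 -0.042  0.052] []
```

View pics/ov.png

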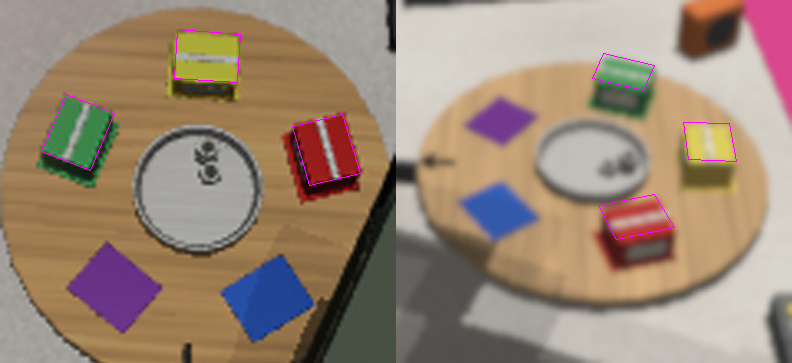

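The expected carton tops match the pictures, and the nuts are in the dish at (207,160). The arrow at (187,353) points at the tab, and the scoop is back on its mat. Handing in.

```bash
python3 -c "
from plant import ctrl; print(ctrl.hand_in())"
```

```text
the job is handed in; nothing more can be done
None
```

I poured all three nuts into the dish, set the empty scoop back on its mat, and stood the yellow, green and red cartons on their own patches. The turntable wasn't spun and the bystanders were left alone; the job is handed in, but no verdict came back.

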